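Load the swinging bucket of the sample rocker

TASK

The bucket of the sample rocker hangs empty on its two trunnions, locked by a barrel bolt. Draw the bolt fully back, lift the bucket straight up off the yoke by its handle, without letting it swing or catch, and set it down level in the middle of the rubber mat; stand every small sample bottle upright in it, one to a compartment; then hang the loaded bucket gently back with both trunnions fully down in their slots, let go, and slide the bolt fully home into its keeper to lock it. Never tip the bucket or jam it hard against the yoke, and leave the two tall stock bottles and the beaker where they are.

Things in the scene. Friction and masses are not known exactly. Their poses are not given: they have to be found in the camera images.
- bucket: Bucket: low open aluminium tray 124 (x) x 120 (y) mm, wall 24 high, floor 4 thick, loose, 0.36 to 0.53 kg. Origin: centre of underside; z up, y along the trunnions. Partitions nearly as high as the wall (8 mm thick along y, 4 mm along x) make four compartments 54 x 54 mm, centred at x +-31, y +-29. Two ears 22 mm wide at y +-58 rise to z 80 and carry the trunnions.
- bucket_grip (a point): Centre of the bucket's black handle bar, on a stem 90 mm above the middle of the underside. Bar 12 mm thick (x), 60 long (y), 16 high. Gripped at the middle with the fingers closing along the bucket's x, it cannot swing. Axes as the bucket's.
- bucket_pivot (a point): Middle of the trunnion axis, 70 mm above the bucket's underside; axes as the bucket's. The trunnions are steel pins, 10 mm diameter, from y = 60 to 92 mm on either side; hung on them the bucket swings freely about y. Hung properly, this point lies at yoke_seat (up to 8 mm of play along y either way).
- yoke: Fixed yoke: grey base 150 x 210 mm, top at z 22, and two dark steel cheeks at y +-74, 12 mm thick, 140 high. Each has an open-topped slot 13 mm wide, floor at z 110, its mouth widening from z 122 to 35 mm at z 138; the trunnions clear it after 35 mm of lift. Origin: centre of underside; y along the trunnion axis. Outside the +y cheek: barrel bolt in a trough at x -98 to -23, keeper at x 16 to 32.
- yoke_seat (a point): Where the trunnion axis lies when the bucket is hung: 115 mm above the yoke's underside, midway between the cheeks. Axes as the yoke's.
- bolt (a joint): Travel of the barrel bolt in m along the yoke's +x: 0 = fully drawn back, 0.045 = fully home in the keeper, over the trunnion. Starts at 0.037 to 0.045; below 0.012 it is clear of the trunnion. It slides with about 1.5 N of friction and stays where it is left.
- bolt_knob (a point): Grip point on the bolt's knob, an upright black pin of 12 mm diameter that stands up from the bolt; its top is 172 mm above the bench, this point 12 mm below the top. Moves with the bolt; at yoke x = -75 mm + travel, y = 88.5 mm. Axes as the yoke's. The knob can be pinched from above (fingers closing along the yoke's x) or pushed.
- mat: Rubber mat, 180 x 180 mm, 4 mm thick, fixed on the bench. Origin: centre of its underside.
- bottle0_c (a point): A small sample bottle: amber round body 40 mm in diameter and 34 mm high with a white cap 28 mm in diameter and 18 mm high on top, 52 mm high in all, about 55 g, stands loose on the bench. This point: its centre, 26 mm above its underside; z along it, up. The cap's middle is 17 mm above this point. Two to four such bottles are there; a missing one reads None.
- bottle1_c (a point): A small sample bottle: amber round body 40 mm in diameter and 34 mm high with a white cap 28 mm in diameter and 18 mm high on top, 52 mm high in all, about 55 g, stands loose on the bench. This point: its centre, 26 mm above its underside; z along it, up. The cap's middle is 17 mm above this point. Two to four such bottles are there; a missing one reads None.
- bottle2_c (a point): A small sample bottle: amber round body 40 mm in diameter and 34 mm high with a white cap 28 mm in diameter and 18 mm high on top, 52 mm high in all, about 55 g, stands loose on the bench. This point: its centre, 26 mm above its underside; z along it, up. The cap's middle is 17 mm above this point. Two to four such bottles are there; a missing one reads None.
- bottle3_c (a point): A small sample bottle: amber round body 40 mm in diameter and 34 mm high with a white cap 28 mm in diameter and 18 mm high on top, 52 mm high in all, about 55 g, stands loose on the bench. This point: its centre, 26 mm above its underside; z along it, up. The cap's middle is 17 mm above this point. Two to four such bottles are there; a missing one reads None.
- stock0: Tall amber stock bottle, 64 mm in diameter, 150 mm high, to be left alone. Origin: centre of its underside.
- stock1: The other tall amber stock bottle, the same.
- beaker: Glass beaker, 70 mm in diameter, 85 mm high, to be left alone. Origin: centre of its underside.
Things that resemble listed ones, but are neither listed nor needed, are in the scene too. What is shaped like the part that bears bottle2_c but yellow is not meant.

How it is judged:
By the outcome, as a careful person would: the job done as asked, in the order asked, and still so for the second after the job is handed in, with the robot touching nothing.
Of bottle0, bottle1, bottle2, bottle3 only 2 to 4 are there at a start; the rules pass over those that are not, and their reading is None.
At some moment in a run one of bottle0, bottle1, bottle2, bottle3 may be knocked a few centimetres aside while the robot is not near it.
It also fails if it takes over 210 s, if anything falls off the work surface, if the arm or the gripper's body presses on something with over 40 N, if the wrist force passes 120 N, or if a joint passes its speed limit or range.

ROBOT

A 6-joint arm with a two-finger parallel gripper is mounted at the origin on the work surface. World frame = base frame: x ahead of the robot, y to its left, z up, the work surface at z = 0. Lengths are in m, angles in rad, forces in N, time in s.
With the tool pointing down it reaches from about 0.4 to 0.825 m from the base axis. Payload 7 kg.
Tool frame: the origin (TCP) lies between the finger pads; the fingertips stand 22 mm ahead of it and the grasp point (between the pads) lies 3 mm ahead of it; z points along the fingers, y is the direction in which the jaws open and shut (so a half turn about z gives the same grasp; the last joint's range is limited). The gripper opens to 88 mm and grips with 3 to 60 N. Pads are 19 mm wide; open, the fingers measure 130 mm over their backs; the gripper's body (78 mm by 193 mm) begins 47 mm behind the grasp point.
Start: joints at [1.424, 0.359, 0.012, 0, -1.224, -0.288], TCP at [0.284, 0.612, 0.216] pointing down, gripper open.
Joint ranges: [-3.07, 3.07], [-1.43, 2.12], [-1.02, 1.25], [-3.03, 1.67], [-3.05, -0], [-3.03, 3.03]. Speed limits (rad/s): [2.39, 2.39, 3.01, 3.14, 3.14, 3.14].

INTERFACE

Orientations are given as [roll, pitch, yaw] about the fixed x, y, z axes, in that order (R = Rz(yaw) Ry(pitch) Rx(roll)).
In Python, from station import arm, optics gives the robot as it stands. The module is installed in compiled form; this text tells all that it offers.
- The arm moves only by the tool jog_arm, never from a script. Its argument "motion" is a list that holds one entry, the list of rows, each a list of 7 numbers: the shift along the tool's x, y, z in m, then the turn, a rotation vector about the tool's x, y, z in degrees, then the finger opening in m, from 0 to 0.0876. In form: [[[x, y, z, rx, ry, rz, grip], ...]]. A call has 1 to 8 rows; each row is the pose to reach, as a shift and turn from the pose measured when the call began, along the tool's axes at that moment; what a row does not reach only later rows make up. A row lasts 1/10 s, in which the tool goes at most 50 mm and 8.59 degrees, less where a joint would pass 70% of its speed; a pose out of reach is approached as far as the arm can. A call with a gripper value outside its range is refused whole. The fingers move at their own pace and stop on an object; "newtons" is the grip in N (left out, the last holds). Time passes only in rows, so rows that repeat a pose let the fingers close. It gives the time, the measured TCP pose, the force and the opening at its end, in the units of the state.
- arm.get_state(): the state, without advancing time (a new reading comes with each control period).
- optics.grab_frame(name): name is "side" or "top" or "wrist"; returns the picture (420x560x3 uint8, red, green, blue); there is no depth.
- optics.camera_model(name): a dict with "mtx" (3x3 intrinsics, pixels), "R" (3x3) and "t" (3): a world point X has camera coordinates R X + t; the wrist camera has in their place "mount" (4x4, takes a point from camera to tool coordinates, whose origin is the TCP and whose axes are the flange's). Camera axes: x right, y down, z forward; pixel columns grow to the right and rows downward; lengths in m; the calibration is good to about 2 mm. A picture is of the moment at which its call begins: read the wrist's pose just before it. camera_model takes no time and is no camera call.
- arm.job_done(): hands the job in, once; it reports no verdict.
The state is a dict: "t": time; "q": joint angles; "qd": joint speeds; "joint_efforts": joint torques, N m; "eef_pos": TCP position; "ee_rot": TCP orientation; "force": force on the tool from outside, world axes, zero at the start; "moment": the same for the moment, N m; "width": finger opening in m.
Only numpy, scipy, OpenCV 4.12 (cv2) and the standard library are available. Lean on these libraries where they do the work, as an engineer would, in place of code of your own. Each camera call takes 0.05 s, during which the arm holds its last target.

## Working session

There is one attempt and no reset: what is moved stays moved. The work goes in short steps, Python scripts to look and compute and a tool call to move; the robot and the scene stay as the last step left them, time stands still between calls to the robot, and variables do not carry over. Pictures are saved under pics/ and viewed, and the job is handed in when it is done.

Besides the shell and the picture viewer there is one more tool, called after "Request:" in YAML: its name, and indented under it one key for each argument. jog_arm: Moves the arm, as the interface text tells. Its arguments: {"type":"object","properties":{"motion":{"type":"array","items":{"type":"array","items":{"type":"array","items":{"type":"number"}}}},"newtons":{"type":"number"}},"required":["motion"]}

```bash
mkdir -p pics
python3 - <<'E'
from station import arm, optics
import cv2
s=arm.get_state(); print(s)
for n in ["side","top","wrist"]:
    f=optics.grab_frame(n); cv2.imwrite(f"pics/a_{n}.png",f[:,:,::-1])
    print(n,optics.camera_model(n))
E
```

```text
{'t': 0.0, 'q': array([ 1.42406354e+00,  3.59387692e-01,  1.10580265e-02, -3.38503637e-04,
       -1.22411688e+00, -2.88110144e-01]), 'qd': array([-0.00068021,  0.00047388,  0.00014506,  0.00229549,  0.00018755,
        0.00126081]), 'joint_efforts': array([ 1.57960349e-03, -5.82718241e+01,  2.93050486e+01,  6.99740052e+00,
        6.74753683e-03, -1.63914242e-04]), 'eef_pos': array([0.28416519, 0.6117043 , 0.21492393]), 'ee_rot': array([ 3.13992003e+00, -1.63839194e-04, -4.34958075e-01]), 'force': array([0.53018214, 0.75304181, 0.35983288]), 'moment': array([ 0.03981682, -0.05186334,  0.00856579]), 'width': 0.08768355117669846}
side {'mtx': array([[425.69006294,   0.        , 281.92824721],
       [  0.        , 425.69006294, 209.43412985],
       [  0.        ,   0.        ,   1.        ]]), 'R': array([[-0.99638365, -0.08493843, -0.00225316],
       [-0.05875775,  0.70793748, -0.70382672],
       [ 0.06137703, -0.70114905, -0.71036812]]), 't': array([0.62719922, 0.05641241, 1.07618869])}
top {'mtx': array([[546.05628975,   0.        , 271.09947255],
       [  0.        , 546.05628975, 208.68306419],
       [  0.        ,   0.        ,   1.        ]]), 'R': array([[ 0.01981859, -0.99947188,  0.02575243],
       [-0.98358942, -0.0241107 , -0.17880301],
       [ 0.17932949, -0.0217862 , -0.98354781]]), 't': array([0.07486444, 0.61160645, 1.29290734])}
wrist {'mtx': array([[293.76903792,   0.        , 275.39986379],
       [  0.        , 293.76903792, 213.92507579],
       [  0.        ,   0.        ,   1.        ]]), 'mount': array([[ 2.59714306e-04, -9.59360321e-01, -2.82183819e-01,
         7.69813190e-02],
       [ 9.99999932e-01,  1.74760266e-04,  3.26227860e-04,
        -6.83749353e-04],
       [-2.63655546e-04, -2.82183885e-01,  9.59360300e-01,
        -1.70061634e-01],
       [ 0.00000000e+00,  0.00000000e+00,  0.00000000e+00,
         1.00000000e+00]])}
```

View pics/a_top.png

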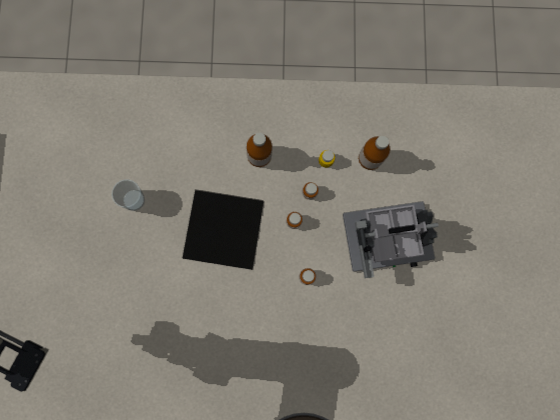

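View pics/a_side.png

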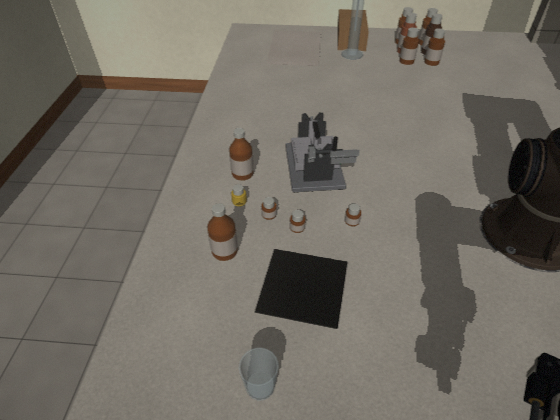

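View pics/a_wrist.png

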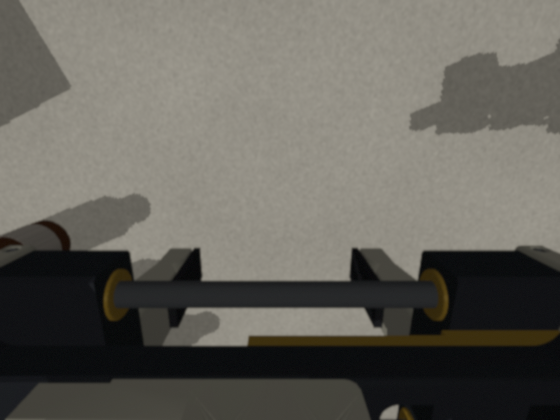

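The top picture shows three amber bottles with white caps at about (311,190), (294,220) and (308,276). The yellow decoy is at (327,158), the mat at (223,230), the yoke and bucket near (390,238), the stock bottles at (260,145) and (375,152), and the beaker at (128,195). I'll enlarge it.

Run:
```python
import cv2
f=cv2.imread("pics/a_top.png"); 
cv2.imwrite("pics/b1.png",cv2.resize(f[190:290,330:450],None,fx=6,fy=6,interpolation=cv2.INTER_CUBIC))
cv2.imwrite("pics/b2.png",cv2.resize(f[140:290,170:340],None,fx=4,fy=4,interpolation=cv2.INTER_CUBIC)[:600])
f=cv2.imread("pics/a_side.png"); 
cv2.imwrite("pics/b3.png",cv2.resize(f[100:240,220:380],None,fx=4,fy=4,interpolation=cv2.INTER_CUBIC))
```

```text
(no output)
```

View pics/b1.png

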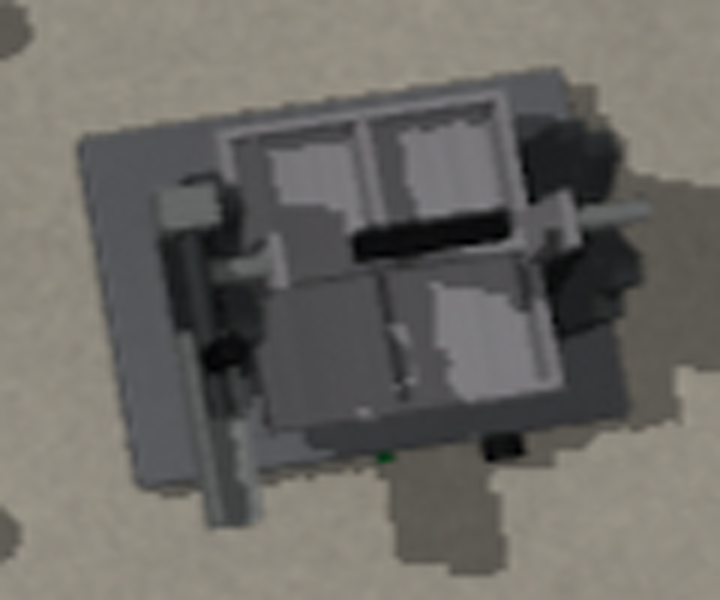

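View pics/b2.png

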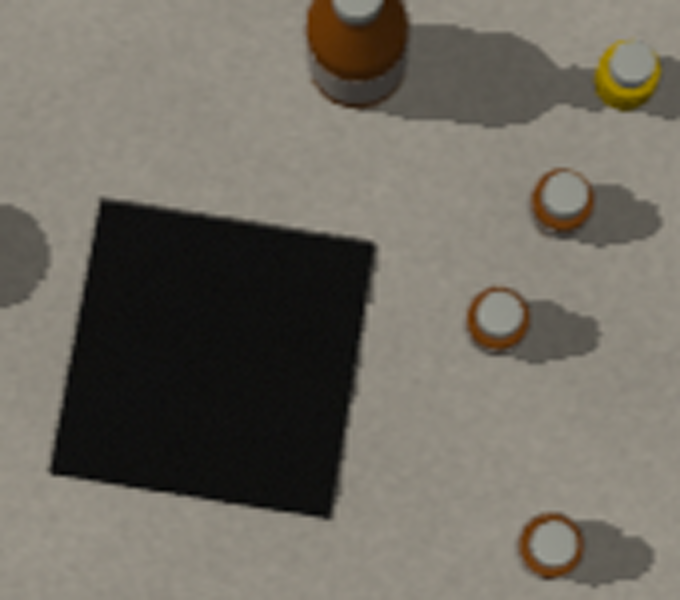

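View pics/b3.png

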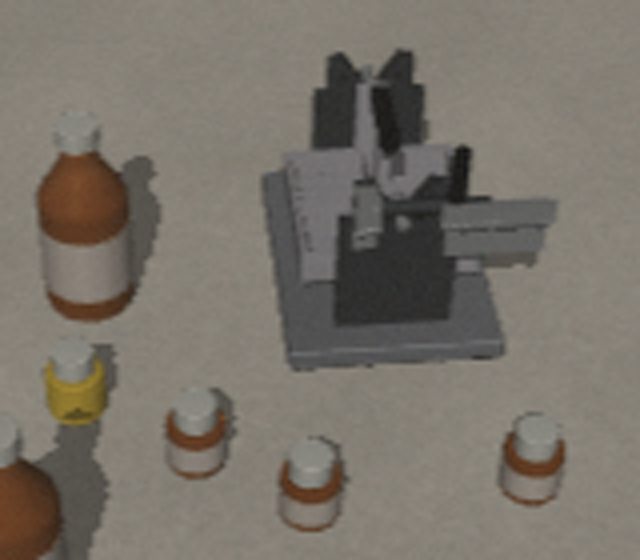

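The yoke and bucket are turned slightly, with the bolt and knob on the left (+y) and the knob near crop pixel (225,345). I'll compute positions now.

```bash
cat > h.py <<'E'
import numpy as np, cv2
from station import arm, optics
from scipy.spatial.transform import Rotation as Rn
def ray(name,uv,s=None):
    m=optics.camera_model(name); K=m["mtx"]
    d=np.linalg.inv(K)@np.array([uv[0],uv[1],1.])
    if name=="wrist":
        T=tool(s)@m["mount"]; return T[:3,3],T[:3,:3]@d
    R,t=m["R"],m["t"]; return -R.T@t,R.T@d
def bp(name,uv,z,s=None):
    o,d=ray(name,uv,s); return o+d*(z-o[2])/d[2]
def tool(s=None):
    s=s or arm.get_state(); T=np.eye(4); T[:3,:3]=Rn.from_euler('xyz',s["ee_rot"]).as_matrix(); T[:3,3]=s["eef_pos"]; return T
def proj(name,X,s=None):
    m=optics.camera_model(name); X=np.atleast_2d(X)
    if name=="wrist":
        T=np.linalg.inv(tool(s)@m["mount"]); c=X@T[:3,:3].T+T[:3,3]
    else: c=X@m["R"].T+m["t"]
    p=c@m["mtx"].T; return p[:,:2]/p[:,2:]
def grab(n,fn=None,crop=None,k=1):
    s=arm.get_state(); f=optics.grab_frame(n)[:,:,::-1].copy()
    if fn:
        g=f if crop is None else f[crop[1]:crop[3],crop[0]:crop[2]]
        cv2.imwrite("pics/"+fn,cv2.resize(g,None,fx=k,fy=k,interpolation=cv2.INTER_CUBIC) if k!=1 else g)
    return f,s
def rot(yaw): # tool down, yaw
    return Rn.from_euler('xyz',[np.pi,0,yaw])
def move(P,yaw,s=None):
    """shift, rotvec(deg) in tool axes from present pose to TCP target P, tool down with yaw"""
    T=tool(s); sh=T[:3,:3].T@(np.array(P)-T[:3,3])
    yy=[yaw,yaw+np.pi]; best=None
    for y in yy:
        r=(Rn.from_matrix(T[:3,:3]).inv()*rot(y)).as_rotvec()*180/np.pi
        if best is None or np.linalg.norm(r)<np.linalg.norm(best): best=r
    print("shift",sh.round(4),"rot",best.round(2)); return sh,best
E
python3 - <<'E'
from h import *
def c(u,k,o): return (np.array(u)+.5)/k-.5+np.array(o)
Y=np.array([bp("top",c(u,6,(330,190)),.022) for u in [(78,145),(560,68),(632,415),(138,487)]])
print("yoke",Y.round(4),Y.mean(0)); 
# corners: (+x,+y),(+x,-y),(-x,-y),(-x,+y)
print([np.linalg.norm(Y[i]-Y[(i+1)%4]).round(4) for i in range(4)])
v=(Y[0]+Y[3]-Y[1]-Y[2]); print("yaw",np.degrees(np.arctan2(-v[0],v[1]))); v=(Y[0]+Y[1]-Y[2]-Y[3]); print("yaw",np.degrees(np.arctan2(v[1],v[0])))
M=np.array([bp("top",c(u,4,(170,140)),.004) for u in [(100,200),(375,243),(332,518),(51,472)]])
print("mat",M.round(4),M.mean(0)); v=(M[0]+M[3]-M[1]-M[2]); print("yaw",np.degrees(np.arctan2(-v[0],v[1])))
for t,s in [((568,193),(197,398)),((501,313),(313,450)),((554,544),(537,424))]:
    a=bp("top",c(t,4,(170,140)),.052); b=bp("side",c(s,4,(220,100)),.052); print("bot",a.round(4),b.round(4),np.linalg.norm(a[:2]))
print("knob",bp("top",c((228,345),6,(330,190)),.172), bp("side",c((460,150),4,(220,100)),.172))
print("handle",bp("top",c((432,232),6,(330,190)),.143))
for n,u in [("stock0 cap",(260,140)),("stock1 cap",(382,143))]: print(n,bp("top",u,.15))
print("beaker",bp("top",(134,202),0))
E
```

```text
yoke [[ 0.6071 -0.0935  0.022 ]
 [ 0.6453 -0.2994  0.022 ]
 [ 0.4983 -0.3252  0.022 ]
 [ 0.4639 -0.1179  0.022 ]] [ 0.55363395 -0.20900296  0.022     ]
[np.float64(0.2094), np.float64(0.1493), np.float64(0.2101), np.float64(0.1452)]
yaw 9.973172386507965
yaw 9.81828616422266
mat [[0.6638 0.2846 0.004 ]
 [0.6401 0.1075 0.004 ]
 [0.4638 0.1306 0.004 ]
 [0.4887 0.3074 0.004 ]] [0.5641201  0.20752256 0.004     ]
yaw -7.8271873991488485
bot [ 0.6654 -0.0116  0.052 ] [ 0.6637 -0.0101  0.052 ] 0.6654861009037143
bot [0.5886 0.0292 0.052 ] [0.5872 0.0302 0.052 ] 0.5893198805760013
bot [ 0.4477 -0.0046  0.052 ] [ 0.4483 -0.0043  0.052 ] 0.4477051539064118
knob [ 0.50659366 -0.12582449  0.172     ] [ 0.50646742 -0.12384753  0.172     ]
handle [ 0.55520978 -0.21079038  0.143     ]
stock0 cap [0.75505861 0.11973562 0.15      ]
stock1 cap [ 0.75573399 -0.16726622  0.15      ]
beaker [0.62844367 0.43806283 0.        ]
```

Run:
```python
from h import *
move((0.507,-0.126,0.27),np.radians(-80.1))
```

```text
shift [ 0.5129  0.5754 -0.054 ] rot [ 6.000e-02 -4.000e-02  5.519e+01]
```

Request:
jog_arm:
  motion:
    - [[0.03,0.035,-0.054,0,0,7,0.05],[0.065,0.075,-0.054,0,0,14,0.05],[0.1,0.112,-0.054,0,0,21,0.05],[0.13,0.148,-0.054,0,0,28,0.05],[0.165,0.185,-0.054,0,0,35,0.05],[0.2,0.224,-0.054,0,0,42,0.05],[0.23,0.26,-0.054,0,0,49,0.05],[0.26,0.292,-0.054,0,0,55.2,0.05]]

```text
t: 0.95
eef_pos: [0.3939, 0.2449, 0.2696]
ee_rot: [3.141, -0.001, -1.403]
force: [1.7, -0.1, -0.6]
width: 0.0502
```

Run:
```python
from h import *
print(arm.get_state()["eef_pos"],arm.get_state()["t"])
move((0.507,-0.126,0.27),np.radians(-80.1))
```

```text
[0.39388615 0.24488546 0.26963253] 0.95
shift [ 3.846e-01 -4.950e-02 -1.000e-04] rot [ 0.02 -0.05 -0.27]
```

Request:
jog_arm:
  motion:
    - [[0.05,-0.006,0,0,0,0,0.05],[0.1,-0.012,0,0,0,0,0.05],[0.15,-0.018,0,0,0,0,0.04],[0.2,-0.025,0,0,0,0,0.04],[0.25,-0.031,0,0,0,0,0.04],[0.3,-0.038,0,0,0,0,0.04],[0.345,-0.045,0,0,0,0,0.04],[0.385,-0.05,0,0,0,0,0.04]]

```text
t: 1.75
eef_pos: [0.5078, -0.1289, 0.2698]
ee_rot: [3.141, -0.001, -1.404]
force: [1.3, 1.4, 0.2]
width: 0.0401
```

Run:
```python
from h import *
f,s=grab("wrist","c1.png"); print(s["eef_pos"],s["ee_rot"],s["t"])
```

```text
[ 0.50778989 -0.12888793  0.26977215] [ 3.14113300e+00 -8.13719411e-04 -1.40356019e+00] 1.75
```

View pics/c1.png

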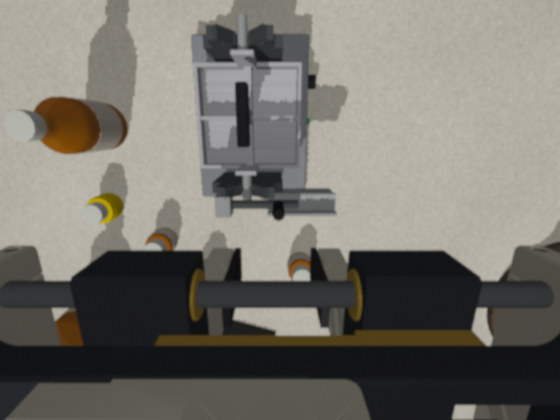

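The wrist picture shows the knob at (278,210), the handle bar from (242,83) to (243,147), the keeper at (223,205) and the trough to the right. I'll enlarge it.

Run:
```python
import cv2
f=cv2.imread("pics/c1.png"); cv2.imwrite("pics/c2.png",cv2.resize(f[10:230,180:350],None,fx=3.5,fy=3.5,interpolation=cv2.INTER_CUBIC)[:600])
cv2.imwrite("pics/c3.png",cv2.resize(f[160:230,180:350],None,fx=4.5,fy=4.5,interpolation=cv2.INTER_CUBIC))
```

```text
(no output)
```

View pics/c2.png

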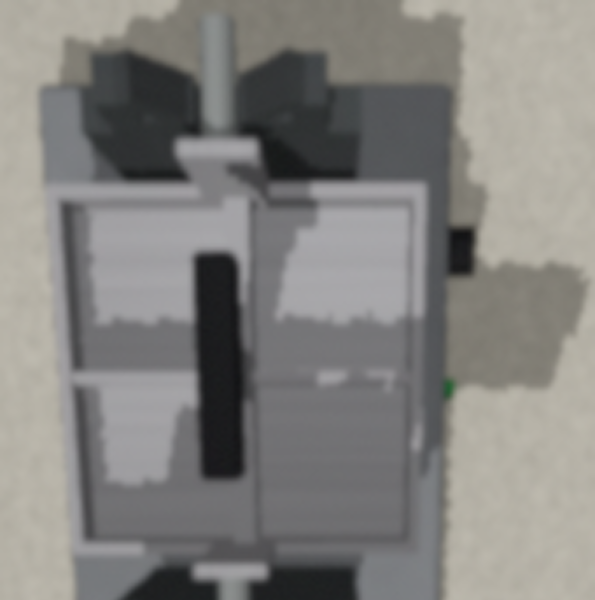

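View pics/c3.png

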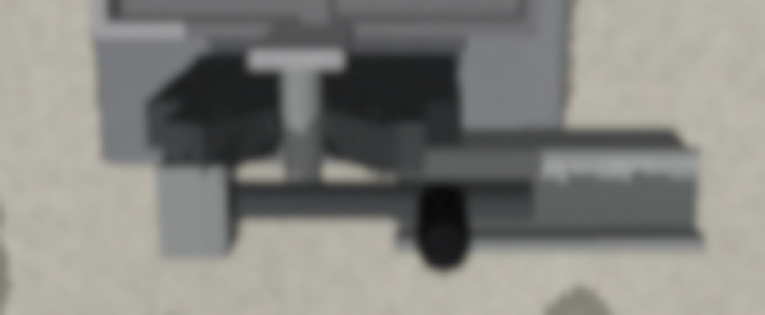

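Run:
```python
from h import *
s=arm.get_state()
c=lambda u,k,o:(np.array(u)+.5)/k-.5+np.array(o)
k=bp("wrist",c((443,247),4.5,(180,160)),.172,s); h=bp("wrist",c((217,366),3.5,(180,10)),.143,s)
print("knob",k,"handle",h)
A=[bp("wrist",c(u,3.5,(180,10)),.022,s) for u in [(40,88),(448,86)]]; print(A)
B=[bp("wrist",c(u,4.5,(180,160)),.022,s) for u in [(103,160)]]; print(B)
h1=bp("wrist",c((215,256),3.5,(180,10)),.143,s);h2=bp("wrist",c((223,470),3.5,(180,10)),.143,s);print(h1,h2,np.linalg.norm(h1-h2),np.degrees(np.arctan2(*(h2-h1)[:2])))
# trunnion ear tops z=.125
e=[bp("wrist",c(u,k,o),.125,s) for u,k,o in [((220,148),3.5,(180,10)),((296,60),4.5,(180,160))]]; print("ears",e,(e[0]+e[1])/2,np.linalg.norm(e[0]-e[1]))
```

```text
knob [ 0.50650865 -0.13010314  0.172     ] handle [ 0.55589409 -0.21456983  0.143     ]
[array([ 0.64478238, -0.3009236 ,  0.022     ]), array([ 0.50046472, -0.3258443 ,  0.022     ])]
[array([ 0.61067031, -0.09774722,  0.022     ])]
[ 0.56011988 -0.24195259  0.143     ] [ 0.55053459 -0.18740329  0.143     ] 0.0553850565008723 -9.966146550935767
ears [array([ 0.56468384, -0.27138959,  0.125     ]), array([ 0.54599413, -0.15656164,  0.125     ])] [ 0.55533899 -0.21397561  0.125     ] 0.11633899834280831
```

Run:
```python
from h import *
print(arm.get_state()["eef_pos"])
move((0.5066,-0.1285,0.166),np.radians(-80.0))
```

```text
[ 0.50875224 -0.13255913  0.26925152]
shift [-0.0046  0.0013  0.1032] rot [ 0.11 -0.13 -0.5 ]
```

Run:
```python
from h import *
move((0.506,-0.1265,0.166),np.radians(-80.0))
```

```text
shift [-0.0067  0.0015  0.1032] rot [ 0.11 -0.13 -0.5 ]
```

Request:
jog_arm:
  motion:
    - [[-0.0067,0.0015,0.02,0,0,-0.5,0.034],[-0.0067,0.0015,0.045,0,0,-0.5,0.034],[-0.0067,0.0015,0.07,0,0,-0.5,0.034],[-0.0067,0.0015,0.09,0,0,-0.5,0.034],[-0.0067,0.0015,0.103,0,0,-0.5,0.034],[-0.0067,0.0015,0.103,0,0,-0.5,0.034],[-0.0067,0.0015,0.103,0,0,-0.5,0.034]]

```text
t: 2.5
eef_pos: [0.5064, -0.1265, 0.1668]
ee_rot: [3.14, -0.003, -1.396]
force: [0.3, 0.6, 0.0]
width: 0.0338
```

Request:
jog_arm:
  motion:
    - [[0,0,0,0,0,0,0.0],[0,0,0,0,0,0,0.0],[0,0,0,0,0,0,0.0],[0,0,0,0,0,0,0.0]]
  newtons: 15

```text
t: 2.9
eef_pos: [0.5066, -0.1264, 0.1672]
ee_rot: [3.141, -0.003, -1.396]
force: [1.1, -0.5, -0.5]
width: 0.0072
```

Run:
```python
from h import *
print(arm.get_state()["width"])
f,s=grab("wrist","d1.png"); print(s["eef_pos"],s["width"])
f,s=grab("top","d2.png",(330,190,450,290),6)
f,s=grab("side","d3.png",(270,100,370,200),6)
```

```text
0.007236097578722926
[ 0.50658626 -0.12643222  0.16719406] 0.007236097578722926
```

View pics/d1.png

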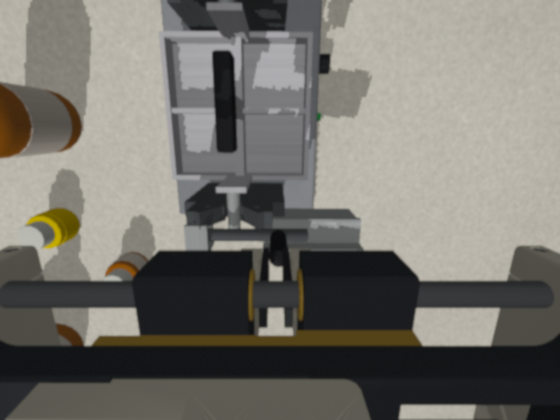

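View pics/d3.png

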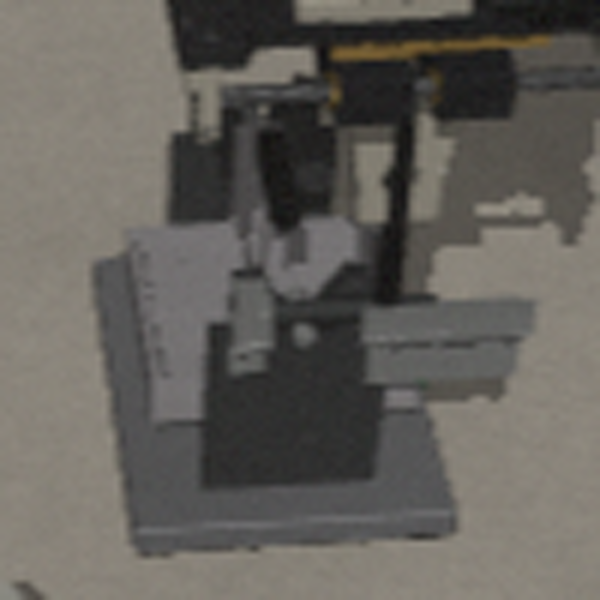

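Run:
```python
import cv2
from h import *
f=cv2.imread("pics/d1.png"); cv2.imwrite("pics/d4.png",cv2.resize(f[200:340,220:340],None,fx=4.2,fy=4.2,interpolation=cv2.INTER_CUBIC))
s=arm.get_state(); print(s["width"])
T=tool(s)
for z in (.003,.022):print(proj("wrist",(T@[0,0,z,1])[:3],s))
```

```text
0.0008129377216971666
[[276.84784727 251.89197424]]
[[276.71391748 240.87845384]]
```

View pics/d4.png

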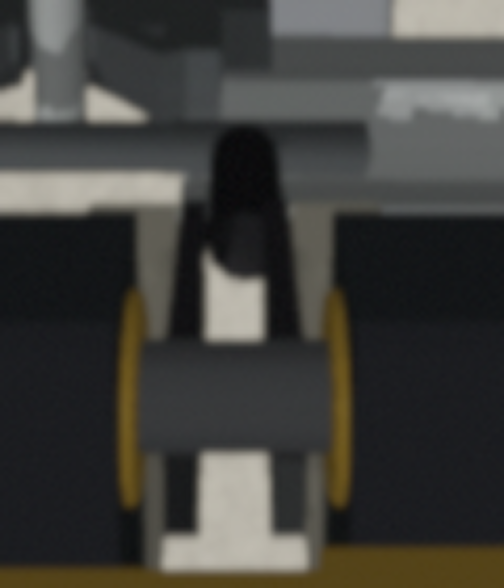

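```bash
python3 - <<'E'
from h import *
s=arm.get_state(); c=lambda u,k,o:(np.array(u)+.5)/k-.5+np.array(o)
print(bp("wrist",c((243,250),4.2,(220,200)),.172,s), s["eef_pos"])
print(bp("wrist",c((242,150),4.2,(220,200)),.136,s))
T=tool(s)
print(proj("wrist",[[.506,-.126,.172],[.506,-.139,.172],[.506,-.139,.136]],s))
E
python3 - <<'E'
import cv2
f=cv2.imread("pics/a_top.png"); cv2.imwrite("pics/d5.png",cv2.resize(f[215:285,345:395],None,fx=10,fy=8.5,interpolation=cv2.INTER_CUBIC))
E
```

```text
[ 0.505865   -0.12529863  0.172     ] [ 0.50641965 -0.12648663  0.16690225]
[ 0.50611238 -0.12743482  0.136     ]
[[277.46092486 258.07318791]
 [281.2759422  238.48626623]
 [280.22647863 220.44723162]]
```

View pics/d2.png

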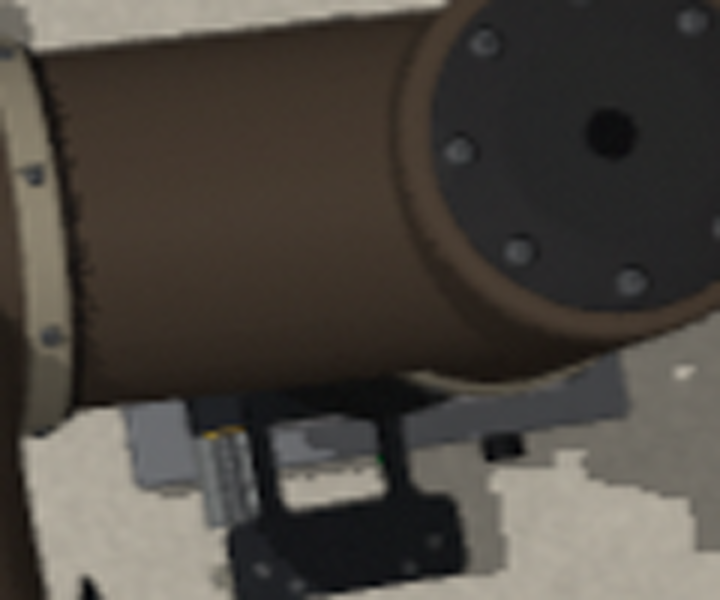

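View pics/d5.png

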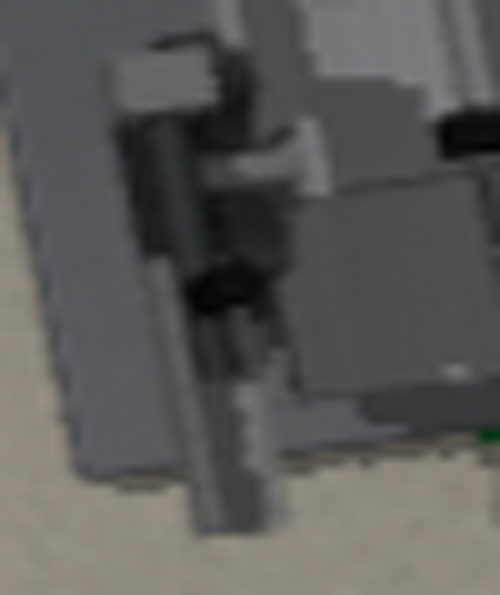

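Run:
```python
from h import *
f,s=grab("wrist","d6.png",(220,200,340,340),4.2); print(s["width"],s["force"])
```

```text
0.0008129377216971666 [-0.29914722  0.32396525 -0.75439288]
```

View pics/d6.png

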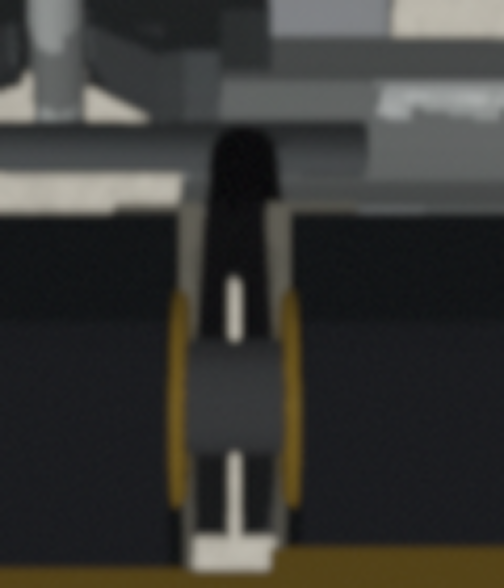

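Run:
```python
from h import *
f,s=grab("side","d7.png",(300,100,360,160),10); print(s["width"],s["force"])
for n in("side","top"):
  m=optics.camera_model(n); print(-m["R"].T@m["t"])
T=tool(s); P=[(T@[0,0,z,1])[:3] for z in(-.03,0,.022)]
print((proj("side",P)-[300,100])*10)
print((proj("side",[[.506,-.126,.172],[.506,-.126,.136],[.506,-.139,.172],[.506,-.139,.136]])-[300,100])*10)
```

```text
0.0002867170110899207 [-0.26380124  0.19909576  1.15258989]
[0.56219245 0.76790554 0.80560787]
[0.36822951 0.1177387  1.37906531]
[[354.88167946 282.54096492]
 [344.68243111 381.83313803]
 [337.45643777 452.17994755]]
[[348.09522052 366.31313474]
 [336.10394971 481.40018119]
 [347.98471262 336.25265935]
 [336.09462963 451.08677884]]
```

View pics/d7.png

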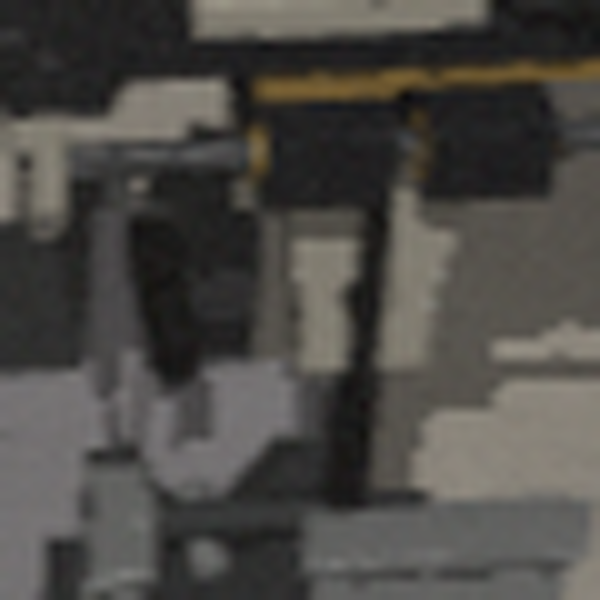

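The fingers closed without gripping the knob. I'll raise the arm and open the fingers to see where the tips really are.

Request:
jog_arm:
  motion:
    - [[0,0,0,0,0,0,0.03],[0,0,0,0,0,0,0.04],[0,0,0,0,0,0,0.05],[0,0,0,0,0,0,0.05],[0,0,0,0,0,0,0.05]]

```text
t: 3.65
eef_pos: [0.5064, -0.1265, 0.1668]
ee_rot: [3.14, -0.003, -1.396]
force: [0.1, 0.1, 0.3]
width: 0.0349
```

Run:
```python
from h import *
f,s=grab("side","e1.png",(280,90,380,165),8); print(s["width"],s["eef_pos"])
f,s=grab("wrist","e2.png",(180,180,380,330),4); print(s["width"],s["eef_pos"])
```

```text
0.034910930124809836 [ 0.5064068  -0.12648973  0.16680987]
0.03875166056598733 [ 0.50641773 -0.12646527  0.16681884]
```

View pics/e1.png

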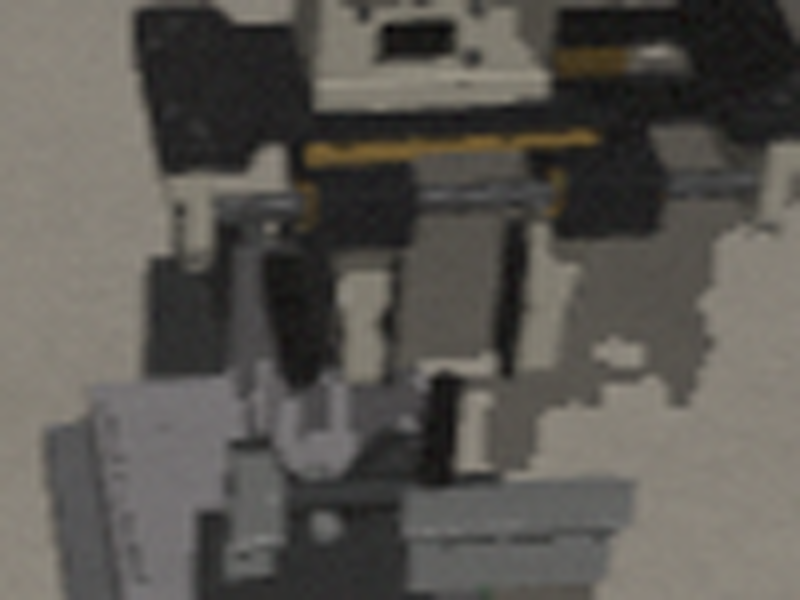

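View pics/e2.png

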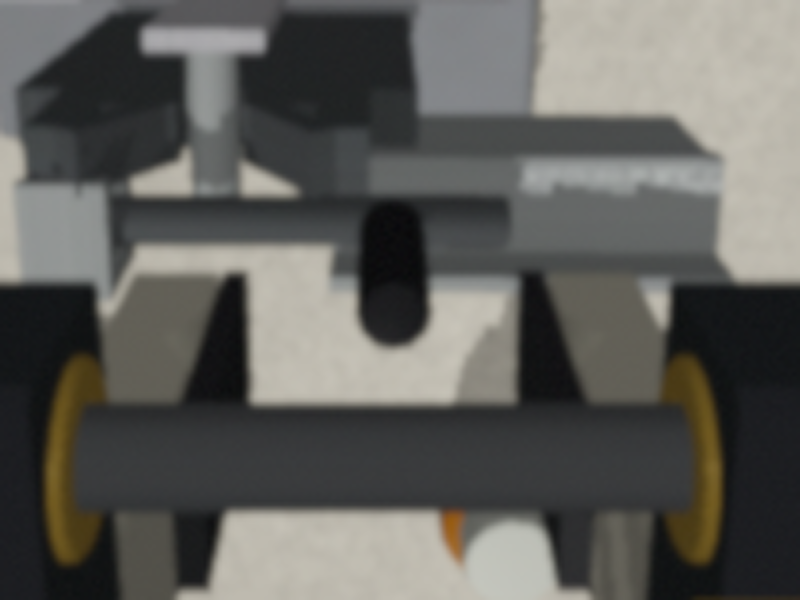

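Side crop e1 shows the knob at (440,375–480), with both fingertips ending at row ~375, level with the knob's top. So the real tips sit about 10–17 mm behind the reported TCP, where the text says 22 mm ahead of it. The contact agrees: the fingers closed completely. I'll go ~30 mm lower and check before closing.

Request:
jog_arm:
  motion:
    - [[0,0,0.005,0,0,0,0.036],[0,0,0.01,0,0,0,0.036],[0,0,0.015,0,0,0,0.036],[0,0,0.02,0,0,0,0.036],[0,0,0.02,0,0,0,0.036]]

```text
t: 4.25
eef_pos: [0.5058, -0.1265, 0.1458]
ee_rot: [3.138, -0.002, -1.396]
force: [0.4, 0.4, -0.3]
width: 0.0359
```

Run:
```python
from h import *
f,s=grab("side","e3.png",(280,90,380,165),8); print(s["width"],s["eef_pos"])
```

```text
0.03592024298962899 [ 0.5057627  -0.12653918  0.14579479]
```

View pics/e3.png

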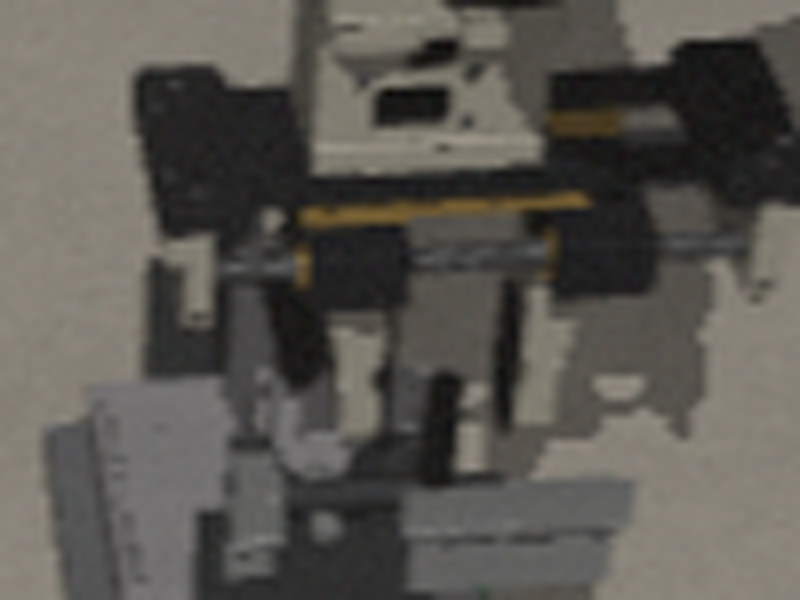

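The tips are now at row ~430, overlapping the upper half of the knob (375–480). I'll go 7 mm further and close.

Request:
jog_arm:
  motion:
    - [[0.0,0,0.004,0,0,0,0.036],[0.0,0,0.007,0,0,0,0.03],[0.0,0,0.007,0,0,0,0.02],[0.0,0,0.007,0,0,0,0.01],[0.0,0,0.007,0,0,0,0.0],[0.0,0,0.007,0,0,0,0.0],[0.0,0,0.007,0,0,0,0.0]]
  newtons: 15

```text
t: 5.0
eef_pos: [0.506, -0.1267, 0.1394]
ee_rot: [3.139, -0.003, -1.396]
force: [-1.5, -0.1, 0.3]
width: 0.0114
```

Gripped at 11.4 mm. Drawing back now: tool +y is the yoke's −x.

Request:
jog_arm:
  motion:
    - [[0,0.006,0,0,0,0,0],[0,0.012,0,0,0,0,0],[0,0.018,0,0,0,0,0],[0,0.024,0,0,0,0,0],[0,0.03,0,0,0,0,0],[0,0.034,0,0,0,0,0],[0,0.036,0,0,0,0,0],[0,0.036,0,0,0,0,0]]

```text
t: 5.8
eef_pos: [0.4697, -0.1329, 0.1394]
ee_rot: [3.138, -0.002, -1.396]
force: [-2.0, 1.8, 0.4]
width: 0.0116
```

Request:
jog_arm:
  motion:
    - [[0,0.002,0,0,0,0,0],[0,0.004,0,0,0,0,0],[0,0.006,0,0,0,0,0],[0,0.008,0,0,0,0,0],[0,0.01,0,0,0,0,0],[0,0.01,0,0,0,0,0]]

```text
t: 6.4
eef_pos: [0.4649, -0.1338, 0.1396]
ee_rot: [-3.136, -0.003, -1.395]
force: [19.0, 0.8, -19.2]
width: 0.0114
```

Request:
jog_arm:
  motion:
    - [[0,0,0,0,0,0,0.03],[0,0,0,0,0,0,0.036],[0,0,0,0,0,0,0.036],[0,0,0,0,0,0,0.036],[0,0,-0.02,0,0,0,0.04],[0,0,-0.05,0,0,0,0.05],[0,0,-0.08,0,0,0,0.05],[0,0,-0.08,0,0,0,0.05]]

```text
t: 7.2
eef_pos: [0.4664, -0.134, 0.2239]
ee_rot: [-3.129, -0.005, -1.395]
force: [0.2, -0.3, 0.3]
width: 0.0496
```

Run:
```python
from h import *
f,s=grab("wrist","f1.png"); print(s["eef_pos"],s["ee_rot"],s["qd"].round(3))
c=cv2.resize(f[150:260,200:350],None,fx=5,fy=5,interpolation=cv2.INTER_CUBIC); cv2.imwrite("pics/f2.png",c)
move((.555,-.2108,.18),np.radians(-80),s)
```

```text
[ 0.46642569 -0.13400682  0.22391317] [-3.12947071 -0.00465873 -1.39499593] [ 0.001  0.031 -0.071 -0.027  0.064 -0.   ]
shift [ 0.0909 -0.0732  0.0452] rot [-0.69 -0.27  0.07]
```

View pics/f1.png

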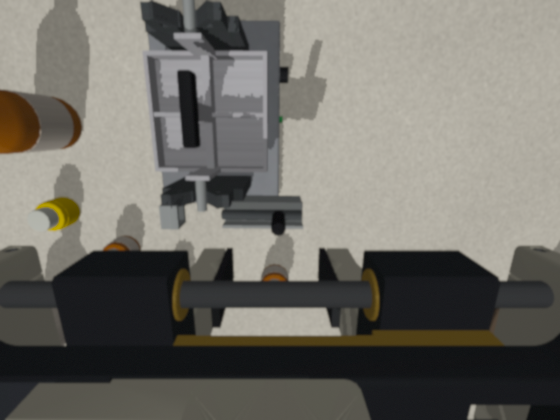

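View pics/f2.png

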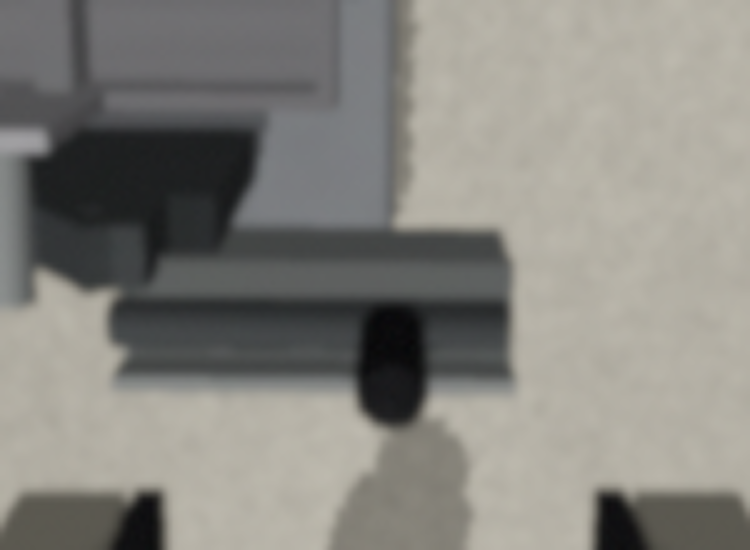

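The bolt's nose is now inside the trough and the knob sits at yoke x≈−74 mm, so it's fully drawn back. Next, over the handle.

Request:
jog_arm:
  motion:
    - [[0.025,-0.02,0,-0.7,0,0,0.05],[0.06,-0.045,0.0,-0.7,0,0,0.05],[0.091,-0.073,0.01,-0.7,-0.3,0,0.05],[0.091,-0.073,0.02,-0.7,-0.3,0,0.05],[0.091,-0.073,0.03,-0.7,-0.3,0,0.05],[0.091,-0.073,0.03,-0.7,-0.3,0,0.05],[0.091,-0.073,0.03,-0.7,-0.3,0,0.05]]

```text
t: 7.95
eef_pos: [0.5526, -0.2102, 0.1928]
ee_rot: [3.138, 0.002, -1.395]
force: [0.0, 0.4, 0.5]
width: 0.0498
```

Run:
```python
from h import *
f,s=grab("wrist","g1.png"); print(s["eef_pos"],s["ee_rot"],s["qd"].round(3))
```

```text
[ 0.55260298 -0.21018499  0.19284102] [ 3.13849370e+00  1.78839515e-03 -1.39476256e+00] [ 0.003 -0.016  0.018  0.003 -0.001 -0.   ]
```

View pics/g1.png

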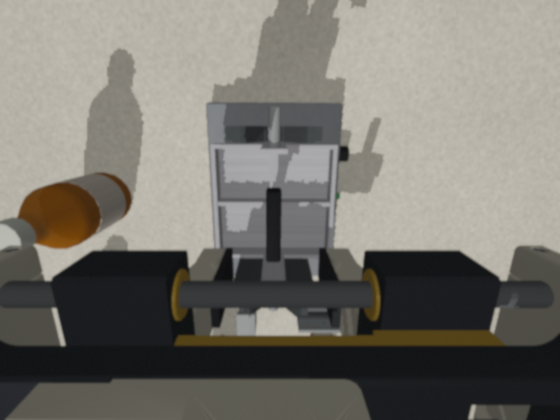

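The wrist picture shows the handle bar upright, from (273,188) to (273,261), with the fingers straddling column ~275. The bar is well aligned. Measuring its middle.

Run:
```python
from h import *
s=arm.get_state()
a=bp("wrist",(273,189),.143,s);b=bp("wrist",(273,261),.143,s);print(a,b,(a+b)/2,np.linalg.norm(a-b),s["eef_pos"])
move((.5555,-.211,.105),np.radians(-80),s)
m=(a+b)/2
move((m[0],m[1],.105),np.radians(-80),s)
```

```text
[ 0.56111735 -0.2403168   0.143     ] [ 0.55069558 -0.18107496  0.143     ] [ 0.55590647 -0.21069588  0.143     ] 0.060151551075382836 [ 0.55305347 -0.21019171  0.19348281]
shift [ 0.0013 -0.0024  0.0885] rot [0.11 0.08 0.1 ]
shift [ 0.0011 -0.0029  0.0885] rot [0.11 0.08 0.1 ]
```

Request:
jog_arm:
  motion:
    - [[0.001,-0.0025,0.015,0,0,0,0.05],[0.001,-0.0025,0.03,0,0,0,0.05],[0.001,-0.0025,0.045,0,0,0,0.05],[0.001,-0.0025,0.06,0,0,0,0.05],[0.001,-0.0025,0.075,0,0,0,0.05],[0.001,-0.0025,0.085,0,0,0,0.05],[0.001,-0.0025,0.0885,0,0,0,0.05],[0.001,-0.0025,0.0885,0,0,0,0.05]]

```text
t: 8.8
eef_pos: [0.5555, -0.2105, 0.1053]
ee_rot: [3.14, 0.001, -1.394]
force: [0.4, -0.6, 0.6]
width: 0.0497
```

Run:
```python
from h import *
f,s=grab("side","g2.png",(280,70,400,160),6); print(s["width"],s["eef_pos"])
f,s=grab("wrist","g3.png"); print(s["eef_pos"],s["force"])
```

```text
0.04968412532627242 [ 0.55553787 -0.21047415  0.10531578]
[ 0.55585528 -0.21058582  0.10571886] [0.13269681 0.2886706  0.07920601]
```

View pics/g2.png

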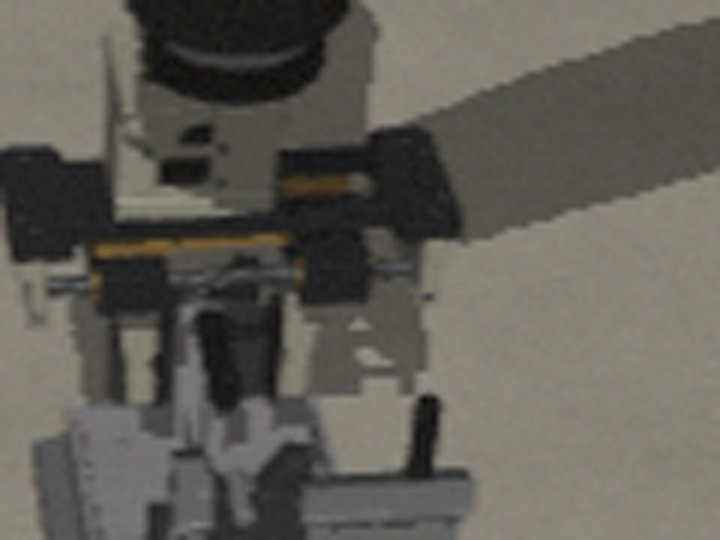

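View pics/g3.png

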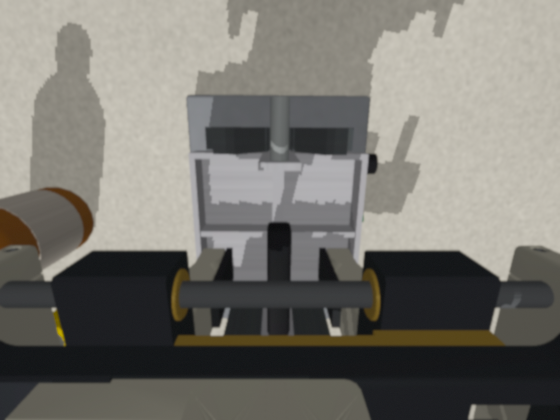

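Request:
jog_arm:
  motion:
    - [[0,0,0,0,0,0,0.02],[0,0,0,0,0,0,0.012],[0,0,0,0,0,0,0.008],[0,0,0,0,0,0,0.0],[0,0,0,0,0,0,0.0],[0,0,0,0,0,0,0.0],[0,0,0,0,0,0,0.0],[0,0,0,0,0,0,0.0]]
  newtons: 40

```text
t: 9.7
eef_pos: [0.5553, -0.2108, 0.1059]
ee_rot: [3.14, 0.001, -1.394]
force: [-4.8, -0.3, 4.4]
width: 0.0113
```

Gripped. I'll record the hang pose as TCP (0.5553, −0.2108, 0.1059), yaw −1.394, and lift slowly.

Request:
jog_arm:
  motion:
    - [[0,0,-0.003,0,0,0,0],[0,0,-0.007,0,0,0,0],[0,0,-0.012,0,0,0,0],[0,0,-0.018,0,0,0,0],[0,0,-0.025,0,0,0,0],[0,0,-0.033,0,0,0,0],[0,0,-0.041,0,0,0,0],[0,0,-0.05,0,0,0,0]]

```text
t: 10.5
eef_pos: [0.5554, -0.2108, 0.1567]
ee_rot: [3.14, 0.001, -1.394]
force: [0.6, -1.0, -4.8]
width: 0.0117
```

Run:
```python
from h import *
f,s=grab("side","g5.png",(260,60,400,180),5); print(s["width"],s["eef_pos"],s["ee_rot"],s["force"],s["moment"])
```

```text
0.011680586262067966 [ 0.55540037 -0.21080329  0.15668424] [ 3.13985997e+00  1.06296468e-03 -1.39435060e+00] [ 0.59377354 -0.99138441 -4.80288155] [ 0.00251744 -0.05317726  0.04376781]
```

View pics/g5.png

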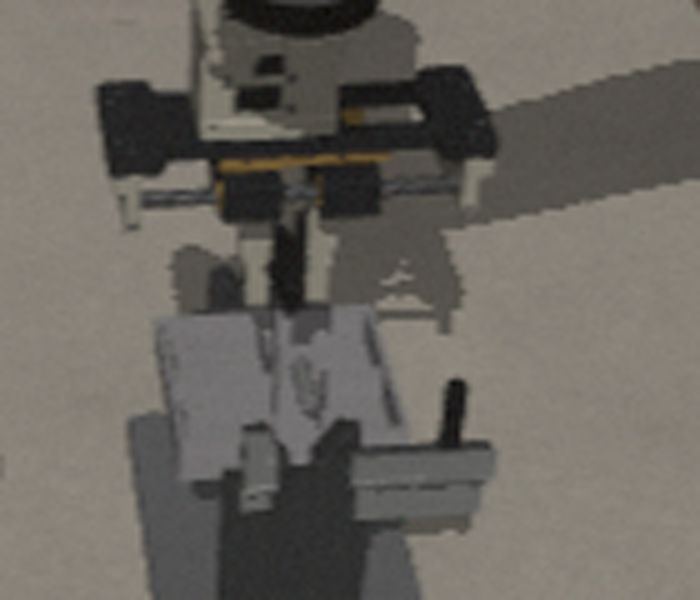

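Request:
jog_arm:
  motion:
    - [[0,0,-0.012,0,0,0,0],[0,0,-0.026,0,0,0,0],[0,0,-0.042,0,0,0,0],[0,0,-0.058,0,0,0,0],[0,0,-0.074,0,0,0,0],[0,0,-0.09,0,0,0,0],[0,0,-0.104,0,0,0,0],[0,0,-0.112,0,0,0,0]]

```text
t: 11.35
eef_pos: [0.5567, -0.2112, 0.2726]
ee_rot: [-3.139, -0.001, -1.394]
force: [-0.5, 0.6, -4.6]
width: 0.0117
```

Run:
```python
from h import *
move((.5645,.2075,.268),np.radians(-97.8))
```

```text
shift [-0.4108 -0.0814  0.0044] rot [-0.15 -0.02 17.93]
```

Request:
jog_arm:
  motion:
    - [[-0.01,-0.002,0,0,0,0,0],[-0.025,-0.005,0,0,0,1,0],[-0.045,-0.009,0,0,0,2,0],[-0.07,-0.014,0,0,0,3,0],[-0.1,-0.02,0,0,0,4.5,0],[-0.13,-0.026,0,0,0,6,0],[-0.16,-0.032,0,0,0,7,0],[-0.19,-0.038,0,0,0,8,0]]

```text
t: 12.15
eef_pos: [0.5601, -0.0158, 0.272]
ee_rot: [-3.14, -0.0, -1.534]
force: [0.6, -0.8, -3.3]
width: 0.0115
```

Run:
```python
from h import *
s=arm.get_state(); print(s["eef_pos"],s["ee_rot"])
move((.5645,.2075,.265),np.radians(-97.8))
```

```text
[ 0.56005761 -0.01580779  0.27197878] [-3.13995621e+00 -3.66553814e-04 -1.53419037e+00]
shift [-0.223  -0.0126  0.0069] rot [-0.1  -0.01  9.9 ]
```

Request:
jog_arm:
  motion:
    - [[-0.03,-0.002,0,0,0,1.5,0],[-0.065,-0.004,0,0,0,3,0],[-0.1,-0.006,0,0,0,4.5,0],[-0.135,-0.008,0,0,0,6,0],[-0.17,-0.01,0.0,0,0,7.5,0],[-0.198,-0.0115,0.0,0,0,9,0],[-0.215,-0.012,0.002,0,0,9.9,0],[-0.223,-0.0126,0.004,0,0,9.9,0]]

```text
t: 12.95
eef_pos: [0.5638, 0.2094, 0.267]
ee_rot: [-3.141, -0.001, -1.706]
force: [-0.2, 0.2, -4.3]
width: 0.0118
```

Run:
```python
from h import *
f,s=grab("side","h1.png"); print(s["eef_pos"],s["ee_rot"],s["width"])
f,s=grab("wrist","h2.png"); print(s["eef_pos"],s["ee_rot"])
move((.5645,.2075,.25),np.radians(-97.8))
```

```text
[0.56377733 0.20944295 0.26701426] [-3.14105442e+00 -5.66405825e-04 -1.70561588e+00] 0.011824143851365538
[0.56383045 0.20963226 0.26660063] [-3.14135580e+00 -5.51360392e-04 -1.70515351e+00]
shift [ 0.0007 -0.0008  0.0169] rot [-0.01 -0.06  0.1 ]
```

View pics/h1.png

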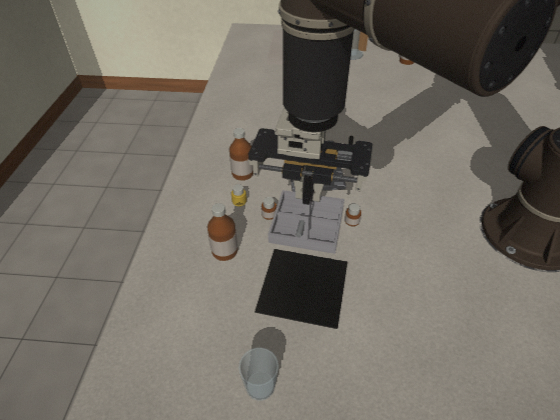

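View pics/h2.png

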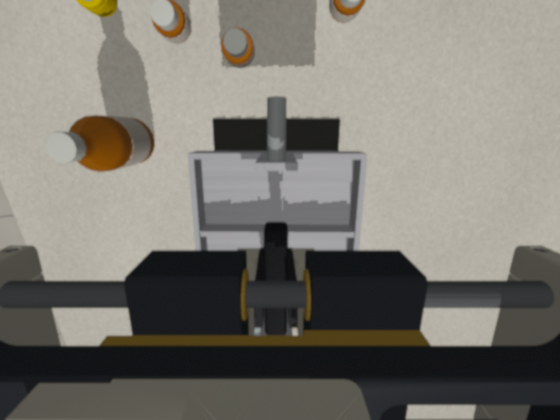

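The bucket hangs level and lines up with the mat. Lowering: contact is expected at TCP z ≈ 0.065.

Request:
jog_arm:
  motion:
    - [[0.001,-0.001,0.015,0,0,0,0],[0.001,-0.001,0.04,0,0,0,0],[0.001,-0.001,0.07,0,0,0,0],[0.001,-0.001,0.1,0,0,0,0],[0.001,-0.001,0.13,0,0,0,0],[0.001,-0.001,0.155,0,0,0,0],[0.001,-0.001,0.175,0,0,0,0],[0.001,-0.001,0.188,0,0,0,0]]

```text
t: 13.85
eef_pos: [0.564, 0.2055, 0.0773]
ee_rot: [3.14, -0.003, -1.706]
force: [0.1, 0.1, -4.2]
width: 0.0113
```

Request:
jog_arm:
  motion:
    - [[0,0,0.001,0,0,0,0],[0,0,0.002,0,0,0,0],[0,0,0.003,0,0,0,0],[0,0,0.003,0,0,0,0]]

```text
t: 14.25
eef_pos: [0.5646, 0.2058, 0.0753]
ee_rot: [3.141, -0.002, -1.706]
force: [-0.3, 0.1, -4.3]
width: 0.0118
```

Request:
jog_arm:
  motion:
    - [[-0.0017,0,0.002,0,0,0,0],[-0.0017,0,0.004,0,0,0,0],[-0.0017,0,0.006,0,0,0,0],[-0.0017,0,0.008,0,0,0,0],[-0.0017,0,0.008,0,0,0,0]]

```text
t: 14.75
eef_pos: [0.5645, 0.2073, 0.0668]
ee_rot: [3.141, -0.002, -1.706]
force: [-0.9, -0.2, -4.1]
width: 0.0114
```

Request:
jog_arm:
  motion:
    - [[0,0,0.001,0,0,0,0],[0,0,0.002,0,0,0,0],[0,0,0.002,0,0,0,0]]

```text
t: 15.05
eef_pos: [0.5644, 0.2073, 0.0655]
ee_rot: [3.141, -0.002, -1.706]
force: [-4.3, -0.7, 3.6]
width: 0.0117
```

Contact (the reading went from −4 to +3.6 N) at 0.0655. Releasing and rising.

Request:
jog_arm:
  motion:
    - [[0,0,0,0,0,0,0.016],[0,0,0,0,0,0,0.025],[0,0,0,0,0,0,0.035],[0,0,0,0,0,0,0.04],[0,0,-0.02,0,0,0,0.04],[0,0,-0.05,0,0,0,0.04],[0,0,-0.09,0,0,0,0.04],[0,0,-0.12,0,0,0,0.04]]

```text
t: 15.85
eef_pos: [0.5651, 0.2076, 0.1879]
ee_rot: [-3.141, -0.001, -1.705]
force: [0.8, 0.0, 0.0]
width: 0.0398
```

Request:
jog_arm:
  motion:
    - [[0.02,0,-0.02,0,0,0,0.045],[0.05,0,-0.03,0,0,0,0.045],[0.05,0,-0.03,0,0,0,0.045]]

```text
t: 16.15
eef_pos: [0.5587, 0.1563, 0.2204]
ee_rot: [-3.138, 0.001, -1.707]
force: [0.6, -0.1, -0.6]
width: 0.0445
```

Run:
```python
from h import *
f,s=grab("wrist","i1.png"); print(s["eef_pos"],s["ee_rot"])
f,s=grab("side","i2.png",(200,140,400,340),3)
f,s=grab("top","i3.png")
```

```text
[0.55874241 0.15634867 0.22042999] [-3.13770915e+00  7.02745751e-04 -1.70678006e+00]
```

View pics/i1.png

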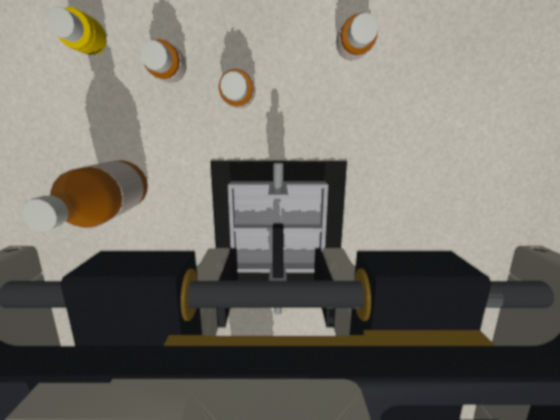

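View pics/i2.png

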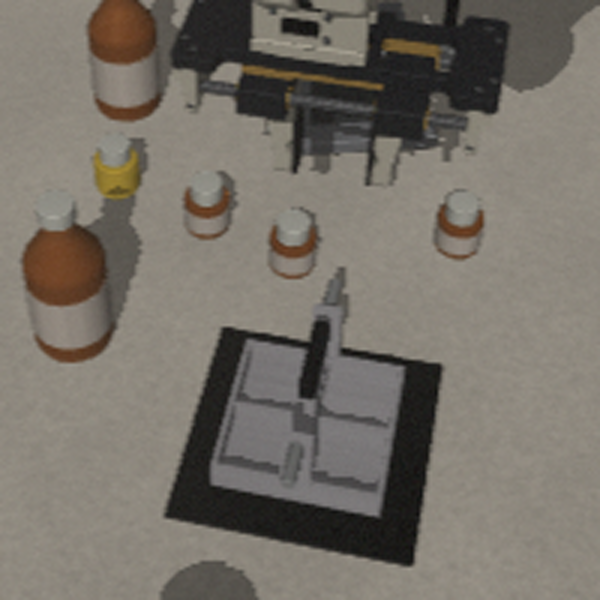

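View pics/i3.png

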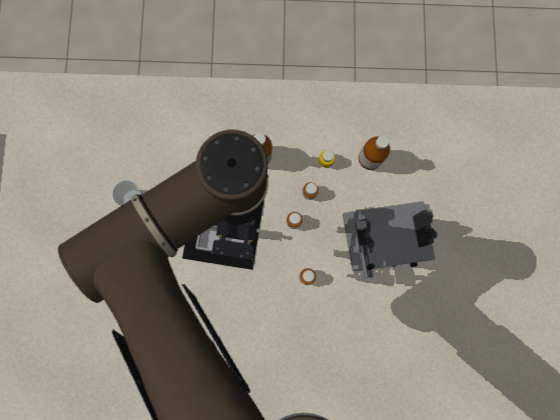

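The bucket stands level in the middle of the mat. The bottles are unmoved, with caps in the wrist view at about (157,55), (235,87) and (362,33). I'll cross-check them and compute the first pick. Body and handle clearance calls for a 15° lean about the jaw axis.

```bash
cat >> h.py <<'E'
GZ=-0.031   # grasp point along tool z from reported TCP (as seen)
BC=np.array([.5644,.2073]); BY=np.radians(-7.74)
def comp(x,y):
    c,s=np.cos(BY),np.sin(BY); return BC+np.array([c*x-s*y,s*x+c*y])
def gmove(G,tilt,yaw=BY,s=None,dz=0):
    """move so that grasp point at G (+dz), tool down yaw, then turned tilt deg about tool y"""
    T=tool(s); R=rot(yaw)*Rn.from_euler('y',tilt,degrees=True)
    d=R.as_matrix()[:,2]; P=np.array(G)+[0,0,dz]-GZ*d
    sh=T[:3,:3].T@(P-T[:3,3]); r=(Rn.from_matrix(T[:3,:3]).inv()*R).as_rotvec(degrees=True)
    print("TCP",P.round(4),"shift",sh.round(4),"rot",r.round(2)); return sh,r
E
python3 - <<'E'
from h import *
s={"eef_pos":np.array([0.55874241,0.15634867,0.22042999]),"ee_rot":np.array([-3.13770915e+00,7.02745751e-04,-1.70678006e+00])}
for u in [(157,54),(235,86),(363,31)]: print(bp("wrist",u,.052,s))
for u in [(206,183),(294,221),(462,202)]: print("side",bp("side",((u[0]+.5)/3-.5+200,(u[1]+.5)/3-.5+140),.052))
gmove((.5885,.0297,.16),0); gmove((.5885,.0297,.16),-15)
E
```

```text
[ 0.66164271 -0.00798924  0.052     ]
[0.5868376  0.03319263 0.052     ]
[4.49246636e-01 4.43051840e-05 5.20000000e-02]
side [ 0.66444382 -0.00434953  0.052     ]
side [0.58742243 0.0343688  0.052     ]
side [0.44894684 0.00066146 0.052     ]
TCP [0.5885 0.0297 0.129 ] shift [ 0.1231 -0.047   0.0891] rot [-1.000e-02 -1.000e-01 -9.001e+01]
TCP [0.5805 0.0308 0.1301] shift [ 0.1231 -0.039   0.088 ] rot [-11.78 -11.87 -89.45]
```

Request:
jog_arm:
  motion:
    - [[0.015,-0.005,0,0,0,-8,0.045],[0.03,-0.012,0,0,0,-16,0.045],[0.045,-0.018,0,0,0,-24,0.045],[0.06,-0.024,0,0,0,-32,0.045],[0.08,-0.03,0,0,0,-40,0.045],[0.1,-0.036,0,0,0,-48,0.045],[0.115,-0.042,0,0,0,-56,0.045],[0.123,-0.047,0,0,0,-64,0.045]]

```text
t: 17.1
eef_pos: [0.5885, 0.0294, 0.2171]
ee_rot: [3.14, -0.001, -0.583]
force: [0.6, 0.9, -0.2]
width: 0.0451
```

Request:
jog_arm:
  motion:
    - [[0,0,0,0,0,-8,0.045],[0,0,0,0,0,-16,0.045],[0,0,0,0,0,-25,0.045],[0,0,0,0,0,-25,0.045]]

```text
t: 17.5
eef_pos: [0.5885, 0.0299, 0.2162]
ee_rot: [3.139, 0.001, -0.144]
force: [-0.7, -0.2, -0.1]
width: 0.0454
```

Run:
```python
from h import *
f,s=grab("wrist","j1.png"); print(s["eef_pos"],s["ee_rot"],s["q"].round(2))
gmove((.5877,.0315,.10),-15)
```

```text
[0.58852208 0.02991232 0.21616469] [ 3.13926242e+00  1.40452479e-03 -1.44053910e-01] [ 0.38  0.22 -0.18  0.   -1.17  1.04]
TCP [0.5797 0.0326 0.0701] shift [-0.0088 -0.0017  0.1462] rot [  0.03 -14.92  -0.8 ]
```

View pics/j1.png

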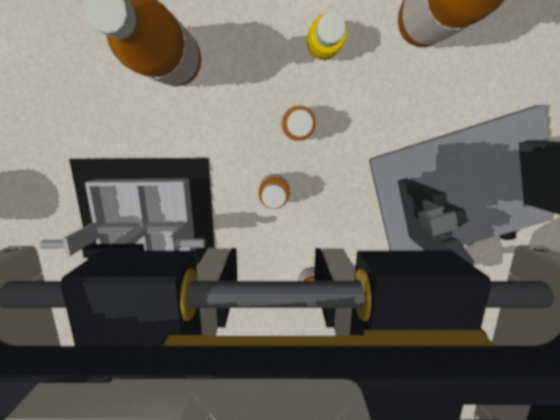

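Run:
```python
from h import *
s=arm.get_state()
f=cv2.imread("pics/j1.png"); cv2.imwrite("pics/j2.png",cv2.resize(f[95:225,240:340],None,fx=4.5,fy=4.5,interpolation=cv2.INTER_CUBIC))
for u in [(299,123),(273.5,196)]: print(bp("wrist",u,.052,s))
```

```text
[ 0.66538707 -0.00759983  0.052     ]
[0.58912723 0.03198897 0.052     ]
```

View pics/j2.png

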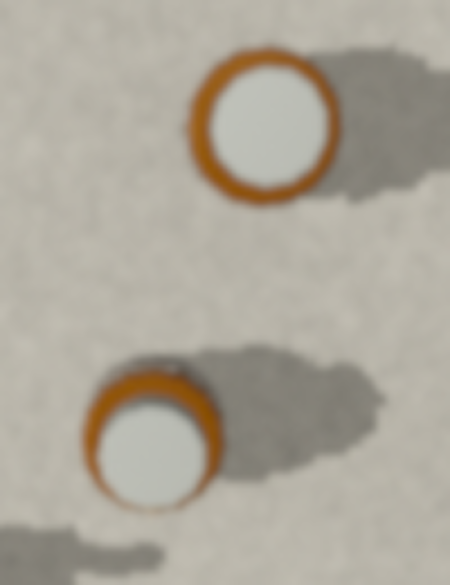

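A (0.665, −0.008) and B (0.5885, 0.032) are consistent. Going for B.

Run:
```python
from h import *
gmove((.5885,.032,.10),-15)
```

```text
TCP [0.5805 0.0331 0.0701] shift [-0.0081 -0.0023  0.1462] rot [  0.03 -14.92  -0.8 ]
```

Request:
jog_arm:
  motion:
    - [[-0.002,-0.001,0.03,0,-5,-0.4,0.045],[-0.004,-0.002,0.06,0,-10,-0.8,0.045],[-0.008,-0.0023,0.09,0,-15,-0.8,0.045],[-0.008,-0.0023,0.12,0,-15,-0.8,0.045],[-0.008,-0.0023,0.14,0,-15,-0.8,0.045],[-0.008,-0.0023,0.146,0,-15,-0.8,0.045],[-0.008,-0.0023,0.146,0,-15,-0.8,0.045]]

```text
t: 18.25
eef_pos: [0.5802, 0.0331, 0.0694]
ee_rot: [3.139, 0.265, -0.137]
force: [-0.3, 0.3, 0.3]
width: 0.045
```

Run:
```python
from h import *
f,s=grab("wrist","k1.png"); print(s["eef_pos"])
f,s=grab("side","k2.png",(220,130,380,250),5); print(s["eef_pos"])
gmove((.5885,.032,.047),-15)
```

```text
[0.58024855 0.03306552 0.06940551]
[0.58101898 0.03318802 0.07065953]
TCP [0.5805 0.0331 0.0171] shift [0.0132 0.0003 0.0527] rot [ 0.02 -0.02 -0.04]
```

View pics/k1.png

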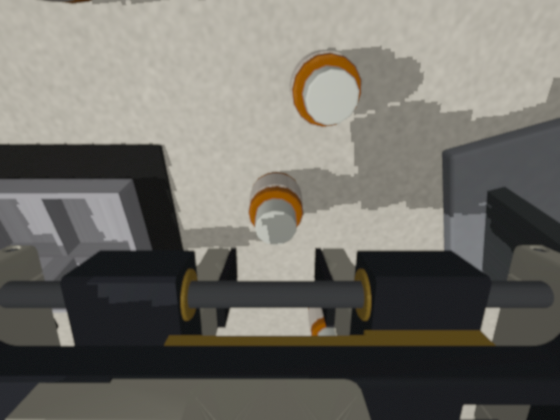

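View pics/k2.png

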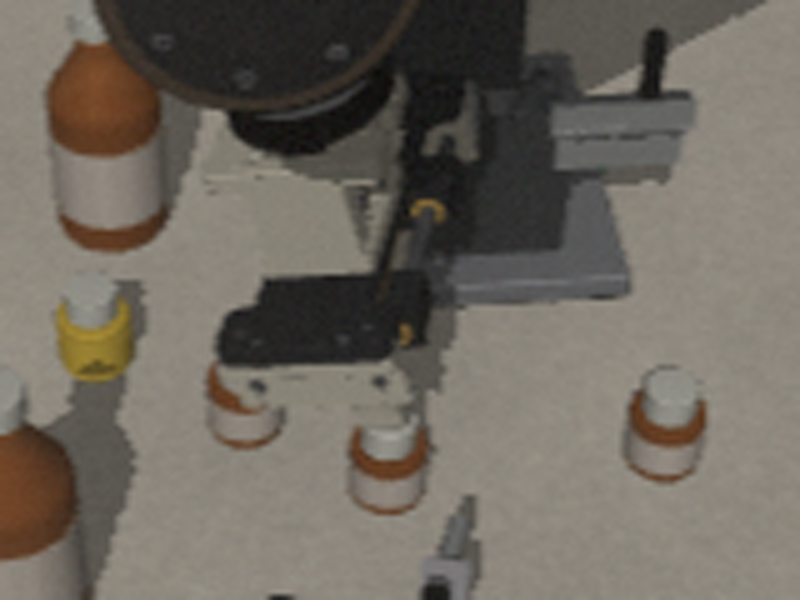

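The tool leans away from the handle side as planned, and B's cap at (276,222) is centred between the fingers. Descending.

Request:
jog_arm:
  motion:
    - [[0.004,0,0.015,0,0,0,0.045],[0.007,0,0.03,0,0,0,0.045],[0.011,0,0.044,0,0,0,0.045],[0.0132,0,0.0527,0,0,0,0.045],[0.0132,0,0.0527,0,0,0,0.045],[0.0132,0,0.0527,0,0,0,0.045]]

```text
t: 18.95
eef_pos: [0.5806, 0.0332, 0.0168]
ee_rot: [3.141, 0.262, -0.136]
force: [0.8, -0.0, 1.0]
width: 0.0452
```

Request:
jog_arm:
  motion:
    - [[0,0,0,0,0,0,0.035],[0,0,0,0,0,0,0.03],[0,0,0,0,0,0,0.025],[0,0,0,0,0,0,0.02],[0,0,0,0,0,0,0.02],[0,0,0,0,0,0,0.02]]
  newtons: 15

```text
t: 19.55
eef_pos: [0.5809, 0.0333, 0.0173]
ee_rot: [3.141, 0.261, -0.136]
force: [0.9, 0.8, 2.8]
width: 0.0393
```

Run:
```python
from h import *
f,s=grab("side","l1.png",(220,130,380,250),5); print(s["eef_pos"],s["width"],s["force"])
```

```text
[0.58093448 0.0333222  0.01726428] 0.03930224533680558 [0.94844047 0.78314885 2.84784007]
```

View pics/l1.png

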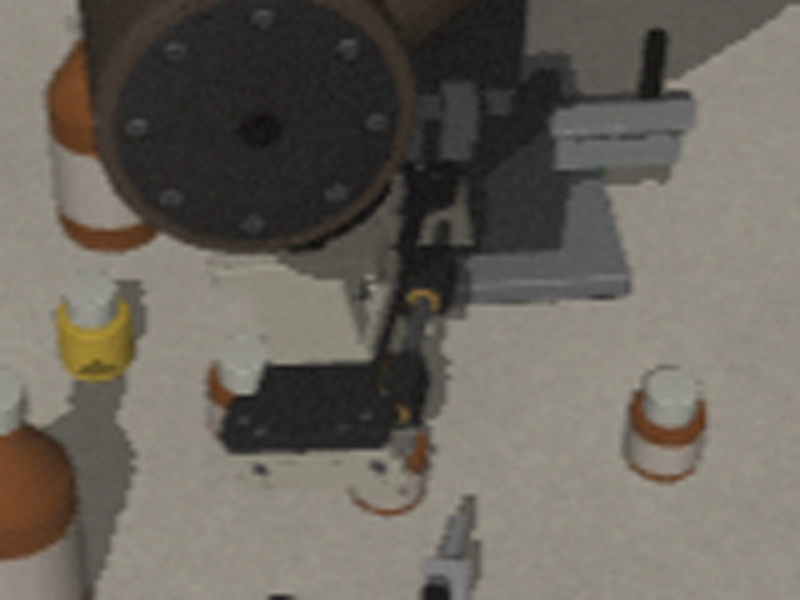

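The width of 39.3 mm shows the pads caught the 40 mm body with just the tips. Gripping the cap higher is better, and it also clears the handle and partitions. Opening, rising 9 mm and regripping.

Request:
jog_arm:
  motion:
    - [[0,0,0,0,0,0,0.045],[0,0,0,0,0,0,0.045],[-0.0023,0,-0.0087,0,0,0,0.045],[-0.0023,0,-0.0087,0,0,0,0.04],[-0.0023,0,-0.0087,0,0,0,0.03],[-0.0023,0,-0.0087,0,0,0,0.02],[-0.0023,0,-0.0087,0,0,0,0.02],[-0.0023,0,-0.0087,0,0,0,0.02]]
  newtons: 15

```text
t: 20.4
eef_pos: [0.5814, 0.0333, 0.0269]
ee_rot: [3.141, 0.26, -0.135]
force: [0.3, -0.3, 5.6]
width: 0.0273
```

Cap gripped at 27.3 mm. Lifting.

Request:
jog_arm:
  motion:
    - [[-0.004,0,-0.014,0,0,0,0.02],[-0.01,0,-0.038,0,0,0,0.02],[-0.019,0,-0.07,0,0,0,0.02],[-0.028,0,-0.105,0,0,0,0.02],[-0.036,0,-0.135,0,0,0,0.02],[-0.036,0,-0.135,0,0,0,0.02]]

```text
t: 21.0
eef_pos: [0.5839, 0.0335, 0.1724]
ee_rot: [-3.14, 0.252, -0.134]
force: [0.2, -0.3, -0.3]
width: 0.0274
```

Run:
```python
from h import *
f,s=grab("side","m1.png",(200,100,400,250),4); print(s["eef_pos"],s["width"],s["force"])
g=comp(.028,.033); print(g)
gmove((*g,.197),-15)
```

```text
[0.58390519 0.0335182  0.17239432] 0.027426812096900254 [ 0.20690224 -0.32291724 -0.34298481]
[0.59658928 0.23622837]
TCP [0.5886 0.2373 0.1671] shift [-0.02   -0.2026  0.0084] rot [-0.07 -0.37  0.03]
```

View pics/m1.png

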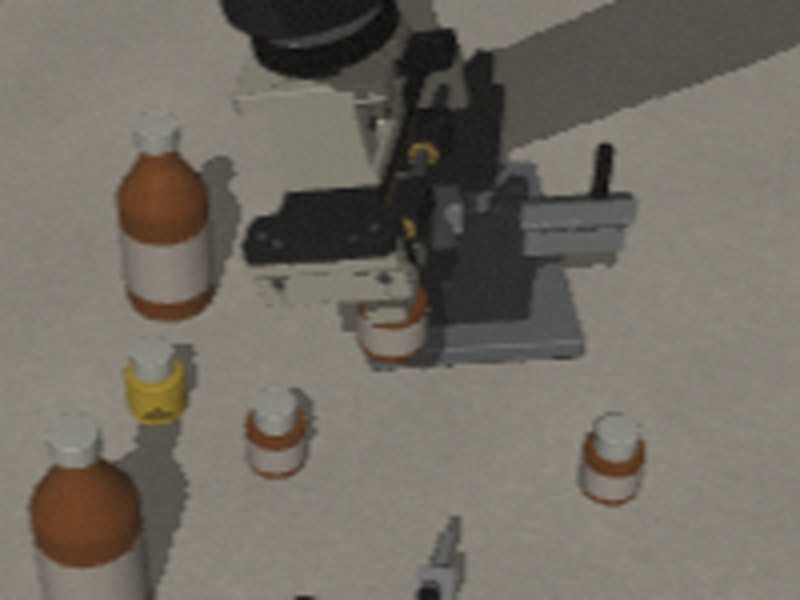

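B is held upright. Moving over compartment (+28, +33).

Request:
jog_arm:
  motion:
    - [[-0.001,-0.012,0.0,0,-0.1,0,0.02],[-0.004,-0.035,0.0,0,-0.3,0,0.02],[-0.007,-0.07,0.002,0,-0.4,0,0.02],[-0.011,-0.105,0.004,0,-0.4,0,0.02],[-0.014,-0.14,0.006,0,-0.4,0,0.02],[-0.018,-0.175,0.008,0,-0.4,0,0.02],[-0.02,-0.195,0.008,0,-0.4,0,0.02],[-0.02,-0.2026,0.0084,0,-0.4,0,0.02]]

```text
t: 21.85
eef_pos: [0.5879, 0.2396, 0.166]
ee_rot: [-3.141, 0.264, -0.133]
force: [0.5, -0.9, -0.1]
width: 0.0277
```

Request:
jog_arm:
  motion:
    - [[0,0,0,0,0,0,0.02],[0,0,0,0,0,0,0.02]]

```text
t: 22.05
eef_pos: [0.5875, 0.2391, 0.1654]
ee_rot: [3.141, 0.265, -0.133]
force: [-0.1, -0.9, -1.0]
width: 0.0276
```

Run:
```python
from h import *
f,s=grab("side","n1.png",(230,180,390,340),3.75); print(s["eef_pos"],s["ee_rot"],s["width"])
f,s=grab("wrist","n2.png")
g=comp(.028,.033)
gmove((*g,.100),-15);gmove((*g,.068),-15)
```

```text
[0.58754458 0.23913789 0.16535941] [ 3.14112271  0.26482939 -0.13281522] 0.02758339434587941
TCP [0.5886 0.2373 0.0701] shift [0.0259 0.0011 0.0922] rot [0.02 0.13 0.08]
TCP [0.5886 0.2373 0.0381] shift [0.0343 0.0011 0.1231] rot [0.02 0.13 0.08]
```

View pics/n1.png

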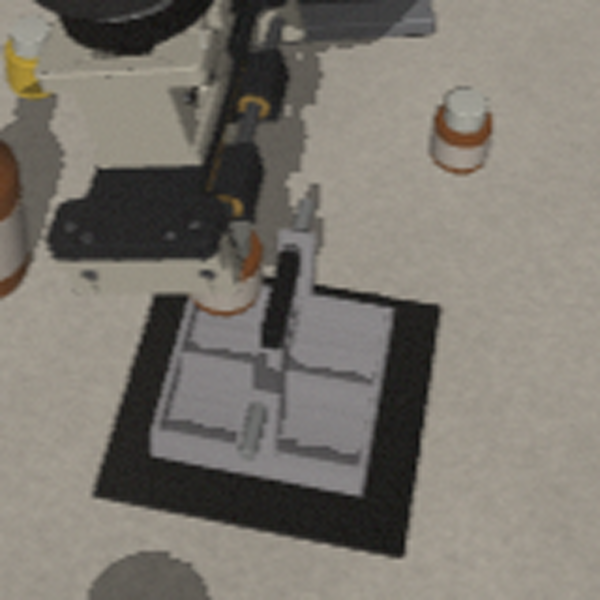

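View pics/n2.png

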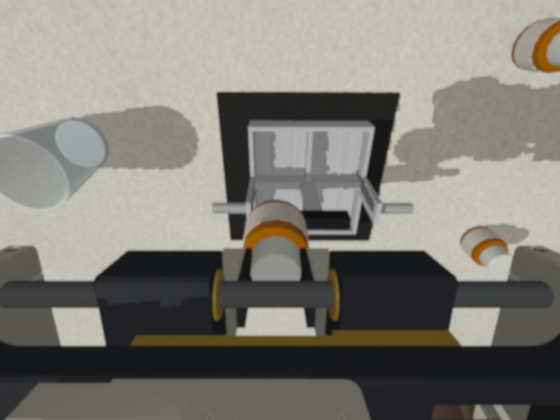

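Clear of the handle. Descending straight.

Request:
jog_arm:
  motion:
    - [[0.005,0.001,0.015,0,0,0,0.02],[0.011,0.001,0.036,0,0,0,0.02],[0.017,0.001,0.06,0,0,0,0.02],[0.023,0.001,0.082,0,0,0,0.02],[0.026,0.0011,0.0922,0,0,0,0.02],[0.026,0.0011,0.0922,0,0,0,0.02]]

```text
t: 22.75
eef_pos: [0.5878, 0.2361, 0.0681]
ee_rot: [3.139, 0.267, -0.135]
force: [-0.3, -1.8, -0.3]
width: 0.0275
```

Run:
```python
from h import *
f,s=grab("wrist","o2.png"); print(s["eef_pos"],s["force"],s["width"])
f,s=grab("side","o3.png",(230,180,390,340),3.75)
g=comp(.028,.033)
gmove((*g,.068),-15)
```

```text
[0.58775338 0.23606805 0.06805055] [-0.25150419 -1.79820555 -0.34002717] 0.02747413590774409
TCP [0.5886 0.2373 0.0381] shift [ 0.0078 -0.0002  0.0316] rot [0.02 0.1  0.06]
```

View pics/o2.png

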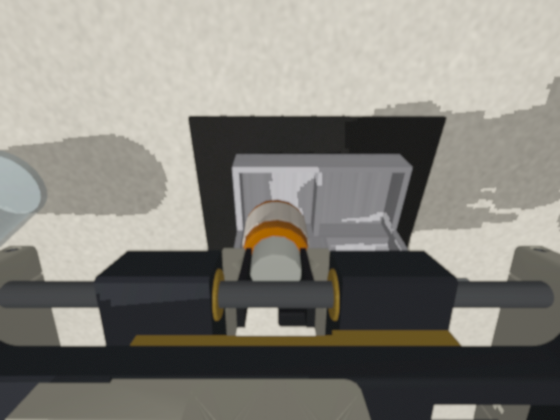

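View pics/o3.png

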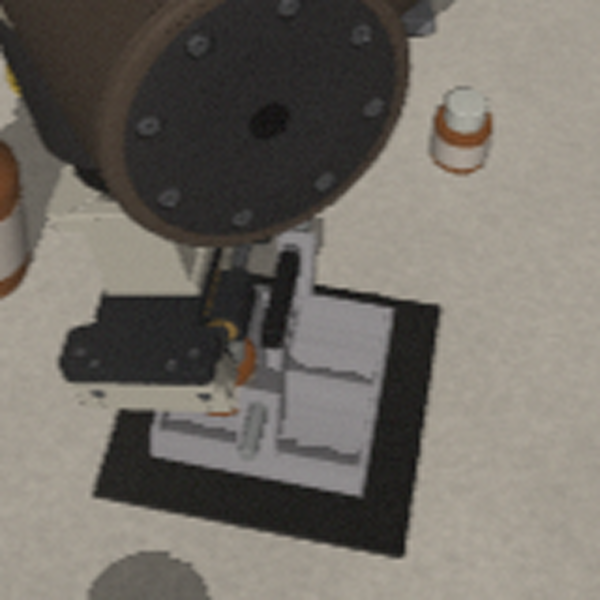

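The bottle is over the (+x,+y) compartment. Lowering in.

Request:
jog_arm:
  motion:
    - [[0.002,0,0.008,0,0,0,0.02],[0.004,0,0.016,0,0,0,0.02],[0.006,0,0.024,0,0,0,0.02],[0.0075,0,0.03,0,0,0,0.02],[0.0078,0,0.0316,0,0,0,0.02],[0.0078,0,0.0316,0,0,0,0.02]]

```text
t: 23.45
eef_pos: [0.5884, 0.237, 0.0376]
ee_rot: [3.141, 0.264, -0.134]
force: [-1.2, 0.1, -0.6]
width: 0.0275
```

Request:
jog_arm:
  motion:
    - [[0.0003,0,0.001,0,0,0,0.02],[0.0005,0,0.002,0,0,0,0.02],[0.0005,0,0.002,0,0,0,0.02]]

```text
t: 23.75
eef_pos: [0.5884, 0.237, 0.0356]
ee_rot: [3.141, 0.264, -0.134]
force: [-0.6, 0.6, -0.5]
width: 0.0275
```

Request:
jog_arm:
  motion:
    - [[0,0,0,0,0,0,0.03],[0,0,0,0,0,0,0.035],[0,0,0,0,0,0,0.037],[0,0,0,0,0,0,0.037],[-0.005,0,-0.02,0,0,0,0.037],[-0.013,0,-0.05,0,0,0,0.037],[-0.022,0,-0.085,0,0,0,0.04],[-0.032,0,-0.12,0,0,0,0.04]]

```text
t: 24.55
eef_pos: [0.5886, 0.2368, 0.1609]
ee_rot: [3.14, 0.264, -0.134]
force: [0.9, 0.3, -0.1]
width: 0.0403
```

Run:
```python
from h import *
f,s=grab("side","p1.png",(200,130,400,330),3); print(s["eef_pos"],s["ee_rot"],s["width"])
gmove((.665,-.0085,.16),15,s=s)
f,s=grab("wrist","p2.png")
```

```text
[0.5886079  0.23682    0.16088396] [ 3.14048035  0.26443116 -0.13417347] 0.040270558200450064
TCP [ 0.673  -0.0096  0.1301] shift [ 0.1206  0.2329 -0.0004] rot [ 0.06 30.15  0.07]
```

View pics/p1.png

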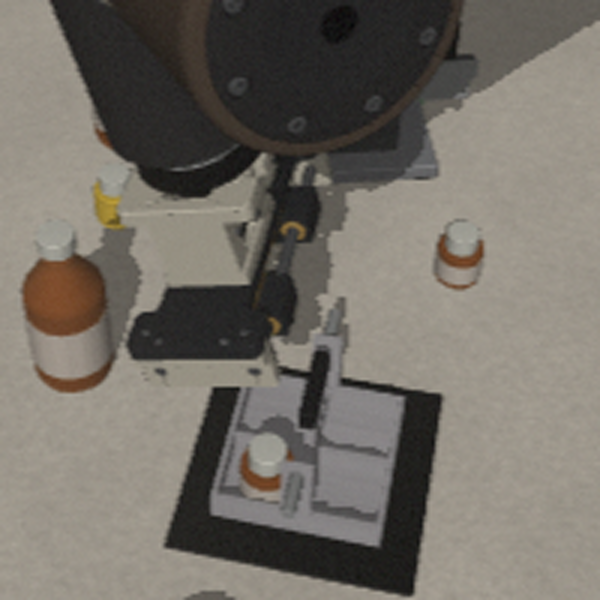

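View pics/p2.png

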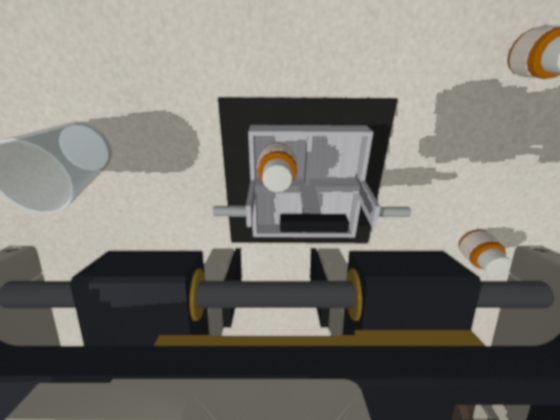

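B stands upright in its compartment. Next is C, with the same lean.

Run:
```python
from h import *
s=arm.get_state()
print(bp("side",((463)/3+200-.33,(229)/3+130-.33),.052), bp("wrist",(498,263),.052,s), bp("wrist",(549,55),.052,s))
gmove((.4488,-.002,.16),-15)
```

```text
[ 0.44798724 -0.00297314  0.052     ] [0.45577339 0.00095092 0.052     ] [0.66826923 0.01489825 0.052     ]
TCP [ 0.4408 -0.0009  0.1301] shift [-0.1051  0.2569  0.0633] rot [-0.21 -0.36  0.17]
```

Request:
jog_arm:
  motion:
    - [[-0.008,0.02,0,0,0,0,0.045],[-0.022,0.055,0,0,0,0,0.045],[-0.04,0.095,0.005,0,0,0,0.045],[-0.056,0.135,0.015,0,0,0,0.045],[-0.073,0.18,0.028,0,0,0,0.045],[-0.09,0.22,0.045,0,-0.3,0,0.045],[-0.1,0.245,0.057,0,-0.3,0,0.045],[-0.105,0.257,0.0633,0,-0.4,0,0.045]]

```text
t: 25.45
eef_pos: [0.439, -0.0027, 0.1297]
ee_rot: [-3.137, 0.263, -0.134]
force: [0.1, -0.2, 0.1]
width: 0.045
```

Request:
jog_arm:
  motion:
    - [[0,0,0,0,0,0,0.045],[0,0,0,0,0,0,0.045]]

```text
t: 25.65
eef_pos: [0.4397, -0.0025, 0.13]
ee_rot: [-3.137, 0.262, -0.134]
force: [0.9, 0.0, 0.1]
width: 0.045
```

Run:
```python
from h import *
f,s=grab("wrist","q1.png"); print(s["eef_pos"],s["ee_rot"],s["width"])
f,s=grab("top","q2.png")
gmove((.4488,-.002,.057),-15)
```

```text
[ 0.43965806 -0.00254069  0.12999788] [-3.13690198  0.26247326 -0.13376968] 0.04504430950991063
TCP [ 0.4408 -0.0009  0.0271] shift [ 0.0272 -0.0007  0.0993] rot [-0.24  0.02  0.13]
```

View pics/q1.png

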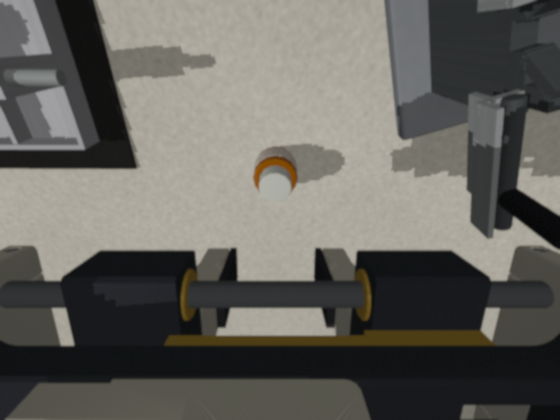

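View pics/q2.png

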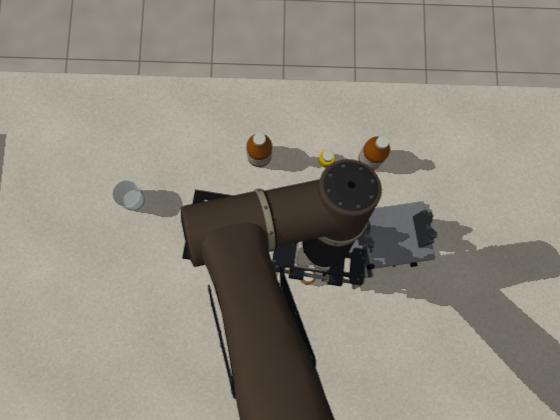

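C's cap at (275,183) is centred in the jaws. The knob and trough are ~20 mm beyond the gripper's end, so it's clear. Descending.

Run:
```python
from h import *
s=arm.get_state(); p=bp("wrist",(275.5,184),.052,s); print(p)
gmove((p[0],p[1],.057),-15)
```

```text
[ 0.45184798 -0.00289574  0.052     ]
TCP [ 0.4439 -0.0018  0.0271] shift [ 0.0302 -0.0002  0.0985] rot [-0.24  0.02  0.13]
```

Request:
jog_arm:
  motion:
    - [[0.006,0,0.02,0,0,0,0.045],[0.013,0,0.045,0,0,0,0.045],[0.02,0,0.07,0,0,0,0.045],[0.026,0,0.09,0,0,0,0.045],[0.0285,-0.0003,0.099,0,0,0,0.045],[0.0285,-0.0003,0.099,0,0,0,0.045]]

```text
t: 26.35
eef_pos: [0.4419, -0.0011, 0.0261]
ee_rot: [-3.138, 0.264, -0.132]
force: [-0.0, -0.7, 0.9]
width: 0.0452
```

Request:
jog_arm:
  motion:
    - [[0,0,0,0,0,0,0.035],[0,0,0,0,0,0,0.03],[0,0,0,0,0,0,0.02],[0,0,0,0,0,0,0.02],[0,0,0,0,0,0,0.02],[0,0,0,0,0,0,0.02]]
  newtons: 15

```text
t: 26.95
eef_pos: [0.4428, -0.0008, 0.0271]
ee_rot: [-3.137, 0.262, -0.132]
force: [-0.9, 1.1, 6.5]
width: 0.0275
```

Request:
jog_arm:
  motion:
    - [[-0.004,0,-0.014,0,0,0,0.02],[-0.01,0,-0.038,0,0,0,0.02],[-0.019,0,-0.07,0,0,0,0.02],[-0.028,0,-0.105,0,0,0,0.02],[-0.036,0,-0.135,0,0,0,0.02],[-0.036,0,-0.135,0,0,0,0.02]]

```text
t: 27.55
eef_pos: [0.4454, -0.0012, 0.171]
ee_rot: [-3.134, 0.254, -0.131]
force: [-0.8, 0.4, -1.2]
width: 0.0273
```

Run:
```python
from h import *
f,s=grab("side","r1.png",(200,130,400,330),3); print(s["eef_pos"],s["width"],s["force"])
g=comp(.028,-.033); print(g)
gmove((*g,.197),-15)
```

```text
[ 0.44542023 -0.00122885  0.17102446] 0.027295188458517135 [-0.76085457  0.35297125 -1.19507355]
[0.58770053 0.17082967]
TCP [0.5798 0.1719 0.1671] shift [ 0.1086 -0.1895 -0.0254] rot [-0.34 -0.25  0.22]
```

View pics/r1.png

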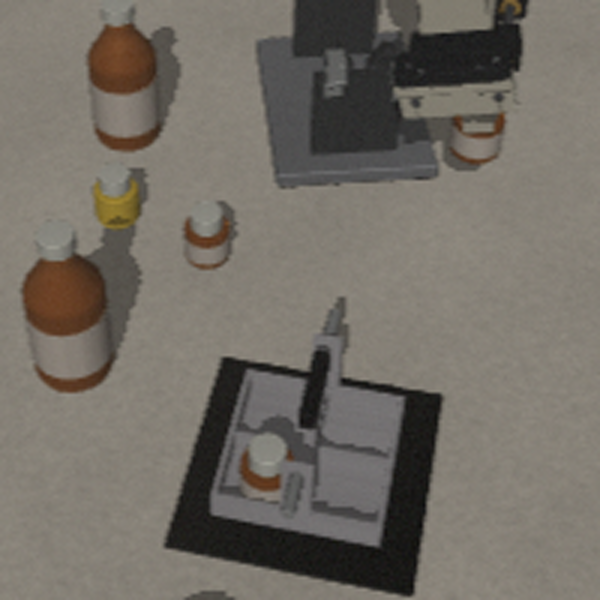

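Request:
jog_arm:
  motion:
    - [[0.008,-0.014,-0.002,0,0,0,0.02],[0.022,-0.038,-0.005,0,0,0,0.02],[0.038,-0.066,-0.009,0,0,0,0.02],[0.054,-0.095,-0.013,-0.2,0,0.1,0.02],[0.072,-0.126,-0.017,-0.3,0,0.2,0.02],[0.09,-0.157,-0.021,-0.3,-0.2,0.2,0.02],[0.102,-0.178,-0.024,-0.3,-0.2,0.2,0.02],[0.1086,-0.1895,-0.0254,-0.3,-0.2,0.2,0.02]]

```text
t: 28.4
eef_pos: [0.5804, 0.174, 0.1649]
ee_rot: [3.141, 0.263, -0.134]
force: [-0.1, 0.2, -1.1]
width: 0.0277
```

Request:
jog_arm:
  motion:
    - [[0,0,0,0,0,0,0.02],[0,0,0,0,0,0,0.02]]

```text
t: 28.6
eef_pos: [0.5796, 0.1739, 0.1635]
ee_rot: [3.14, 0.265, -0.134]
force: [-0.1, 0.1, -0.5]
width: 0.0274
```

Run:
```python
from h import *
s=arm.get_state(); print(s["eef_pos"],s["ee_rot"],s["width"])
g=comp(.028,-.033)
gmove((*g,.100),-15);gmove((*g,.067),-15)
```

```text
[0.57964086 0.17388966 0.1635361 ] [ 3.1399197   0.26530007 -0.13438753] 0.02742209618391765
TCP [0.5798 0.1719 0.0701] shift [0.0249 0.0018 0.0901] rot [0.11 0.2  0.04]
TCP [0.5798 0.1719 0.0371] shift [0.0335 0.0017 0.122 ] rot [0.11 0.2  0.04]
```

Request:
jog_arm:
  motion:
    - [[0.005,0.0017,0.017,0,0,0,0.02],[0.011,0.0017,0.038,0,0,0,0.02],[0.017,0.0017,0.06,0,0,0,0.02],[0.023,0.0017,0.08,0,0,0,0.02],[0.025,0.0017,0.09,0,0,0,0.02],[0.025,0.0017,0.09,0,0,0,0.02]]

```text
t: 29.2
eef_pos: [0.5786, 0.1709, 0.069]
ee_rot: [3.138, 0.268, -0.136]
force: [0.4, -0.6, -0.2]
width: 0.0275
```

Run:
```python
from h import *
f,s=grab("wrist","s2.png"); print(s["eef_pos"],s["force"],s["width"])
g=comp(.028,-.033)
gmove((*g,.067),-15)
```

```text
[0.57856606 0.17094759 0.0690419 ] [ 0.42367115 -0.58559385 -0.18384497] 0.027516358269532255
TCP [0.5798 0.1719 0.0371] shift [ 0.0089 -0.0007  0.032 ] rot [0.14 0.24 0.01]
```

View pics/s2.png

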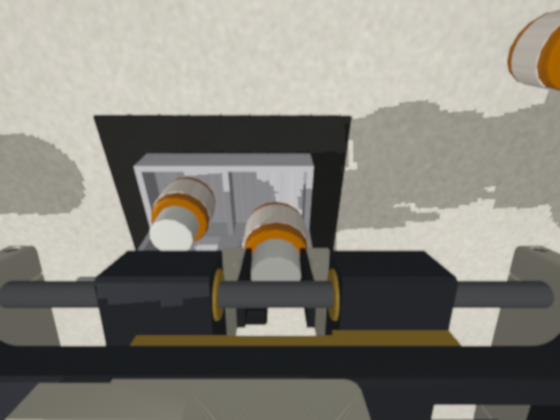

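C is over the (+x,−y) compartment beside B. Lowering.

Request:
jog_arm:
  motion:
    - [[0.002,0,0.008,0,0,0,0.02],[0.005,-0.0005,0.017,0,0,0,0.02],[0.007,-0.0007,0.025,0,0,0,0.02],[0.0085,-0.0007,0.03,0,0,0,0.02],[0.0089,-0.0007,0.032,0,0,0,0.02],[0.0089,-0.0007,0.032,0,0,0,0.02]]

```text
t: 29.85
eef_pos: [0.5795, 0.1719, 0.0366]
ee_rot: [3.139, 0.267, -0.135]
force: [-0.0, -0.6, -1.2]
width: 0.0275
```

Request:
jog_arm:
  motion:
    - [[0.0002,0,0.0008,0,0,0,0.02],[0.0004,0,0.0015,0,0,0,0.02],[0.0004,0,0.0015,0,0,0,0.02]]

```text
t: 30.15
eef_pos: [0.5797, 0.172, 0.0353]
ee_rot: [3.139, 0.266, -0.135]
force: [0.2, 0.5, -0.5]
width: 0.0274
```

Request:
jog_arm:
  motion:
    - [[0,0,0,0,0,0,0.03],[0,0,0,0,0,0,0.035],[0,0,0,0,0,0,0.037],[0,0,0,0,0,0,0.037],[-0.005,0,-0.02,0,0,0,0.037],[-0.013,0,-0.05,0,0,0,0.037],[-0.022,0,-0.085,0,0,0,0.04],[-0.032,0,-0.12,0,0,0,0.04]]

```text
t: 30.95
eef_pos: [0.5803, 0.172, 0.1606]
ee_rot: [3.139, 0.267, -0.135]
force: [1.1, -0.4, -0.1]
width: 0.0395
```

Run:
```python
from h import *
f,s=grab("side","t1.png",(200,130,400,330),3); print(s["eef_pos"],s["ee_rot"],s["width"])
f,s=grab("wrist","t2.png")
gmove((.665,-.008,.16),15)
```

```text
[0.58025567 0.17197354 0.16057578] [ 3.13851596  0.26672867 -0.13501902] 0.039545402018427434
TCP [ 0.673  -0.0091  0.1301] shift [0.1182 0.1685 0.005 ] rot [-0.1  29.76  0.1 ]
```

View pics/t1.png

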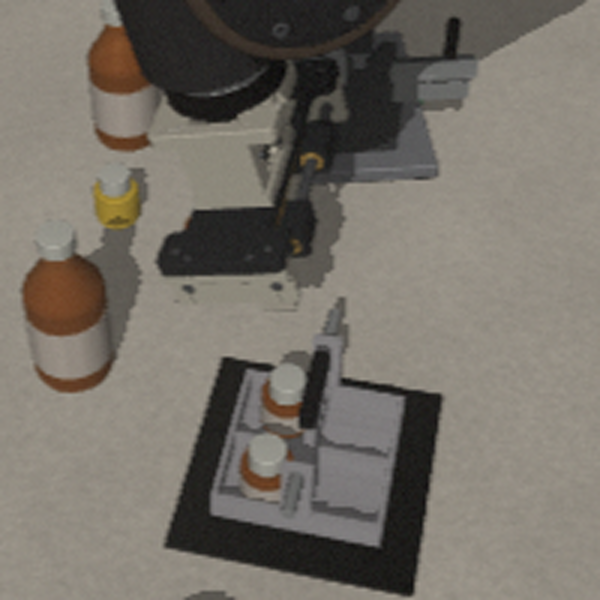

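View pics/t2.png

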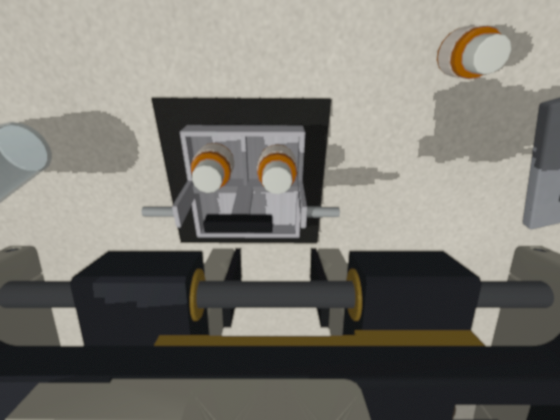

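B and C are both upright. Next is A, with the opposite lean.

Request:
jog_arm:
  motion:
    - [[0.005,0.015,0,0,5,0,0.045],[0.015,0.04,0,0,10,0,0.045],[0.035,0.07,0,0,15,0,0.045],[0.06,0.1,0,0,20,0,0.045],[0.085,0.13,0,0,25,0,0.045],[0.105,0.155,0.002,0,29.8,0,0.045],[0.118,0.1685,0.005,0,29.8,0,0.045],[0.118,0.1685,0.005,0,29.8,0,0.045]]

```text
t: 31.85
eef_pos: [0.672, -0.011, 0.1289]
ee_rot: [-3.141, -0.261, -0.135]
force: [0.3, 0.7, -0.0]
width: 0.045
```

Request:
jog_arm:
  motion:
    - [[0,0,0,0,0,0,0.045],[0,0,0,0,0,0,0.045]]

```text
t: 32.05
eef_pos: [0.6722, -0.0106, 0.1292]
ee_rot: [-3.14, -0.261, -0.135]
force: [0.3, 0.5, -0.5]
width: 0.0452
```

Run:
```python
from h import *
f,s=grab("wrist","u1.png"); print(s["eef_pos"],s["ee_rot"],s["width"])
f,s=grab("side","u2.png",(200,100,400,250),4)
gmove((.665,-.008,.057),15)
```

```text
[ 0.6722226  -0.01058644  0.12921468] [-3.14040478 -0.26111447 -0.13549461] 0.045176160192815194
TCP [ 0.673  -0.0091  0.0271] shift [-0.0259 -0.0012  0.0989] rot [-0.07  0.03  0.01]
```

View pics/u1.png

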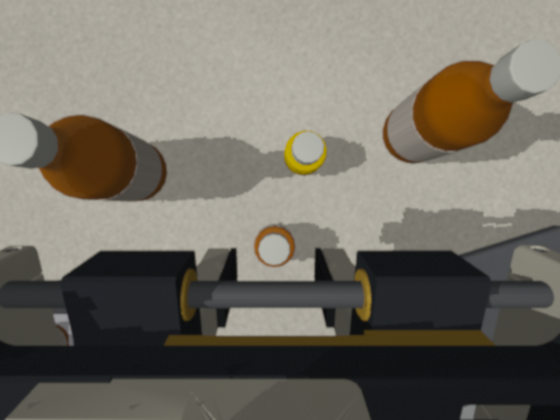

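View pics/u2.png

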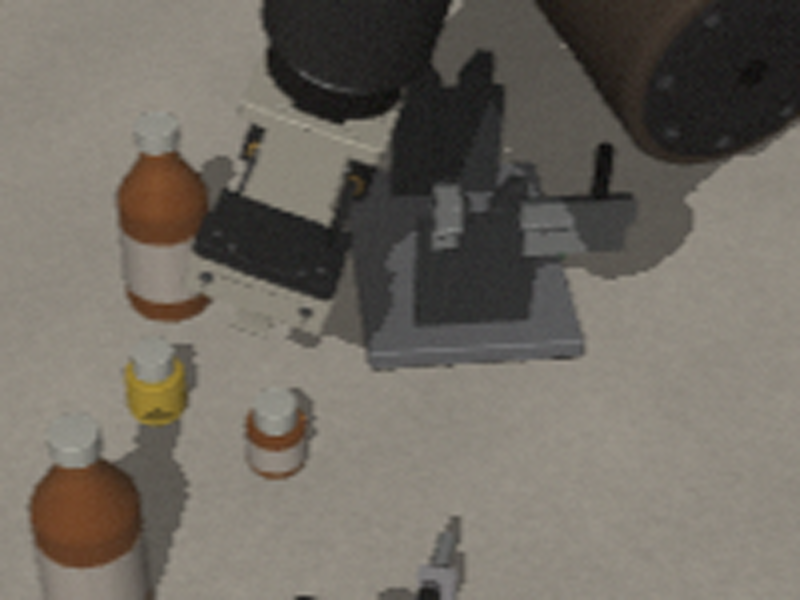

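Run:
```python
from h import *
s=arm.get_state(); p=bp("wrist",(274,249),.052,s); print(p, bp("wrist",(308,147),.052,s))
gmove((p[0],p[1],.057),15)
```

```text
[ 0.66569153 -0.00771087  0.052     ] [ 0.7513908  -0.04966093  0.052     ]
TCP [ 0.6736 -0.0088  0.0271] shift [-0.0253 -0.0016  0.0991] rot [-0.07  0.03  0.01]
```

Request:
jog_arm:
  motion:
    - [[-0.005,-0.0015,0.02,0,0,0,0.045],[-0.0115,-0.0015,0.045,0,0,0,0.045],[-0.018,-0.0015,0.07,0,0,0,0.045],[-0.023,-0.0015,0.09,0,0,0,0.045],[-0.0255,-0.0015,0.099,0,0,0,0.045],[-0.0255,-0.0015,0.099,0,0,0,0.045]]

```text
t: 32.75
eef_pos: [0.6727, -0.0087, 0.0259]
ee_rot: [3.142, -0.259, -0.134]
force: [-0.3, -0.0, 0.3]
width: 0.0451
```

Request:
jog_arm:
  motion:
    - [[0,0,0,0,0,0,0.035],[0,0,0,0,0,0,0.03],[0,0,0,0,0,0,0.02],[0,0,0,0,0,0,0.02],[0,0,0,0,0,0,0.02],[0,0,0,0,0,0,0.02]]
  newtons: 15

```text
t: 33.35
eef_pos: [0.6739, -0.0082, 0.0273]
ee_rot: [-3.14, -0.262, -0.134]
force: [-0.8, 0.8, 6.5]
width: 0.0275
```

Request:
jog_arm:
  motion:
    - [[0.004,0,-0.014,0,0,0,0.02],[0.01,0,-0.038,0,0,0,0.02],[0.019,0,-0.07,0,0,0,0.02],[0.028,0,-0.105,0,0,0,0.02],[0.036,0,-0.135,0,0,0,0.02],[0.036,0,-0.135,0,0,0,0.02]]

```text
t: 33.95
eef_pos: [0.6762, -0.0076, 0.1726]
ee_rot: [-3.137, -0.269, -0.134]
force: [-0.3, 0.8, 0.2]
width: 0.0275
```

Run:
```python
from h import *
f,s=grab("side","v1.png",(200,100,400,250),4); print(s["eef_pos"],s["width"],s["force"])
g=comp(-.035,.031); print(g)
gmove((*g,.197),15)
```

```text
[ 0.6762458  -0.00762225  0.17261051] 0.027467961596356574 [-0.33203632  0.83127921  0.24734225]
[0.53389389 0.2427313 ]
TCP [0.5418 0.2417 0.1671] shift [-0.1601 -0.2297 -0.0401] rot [-0.2  -0.23  0.04]
```

View pics/v1.png

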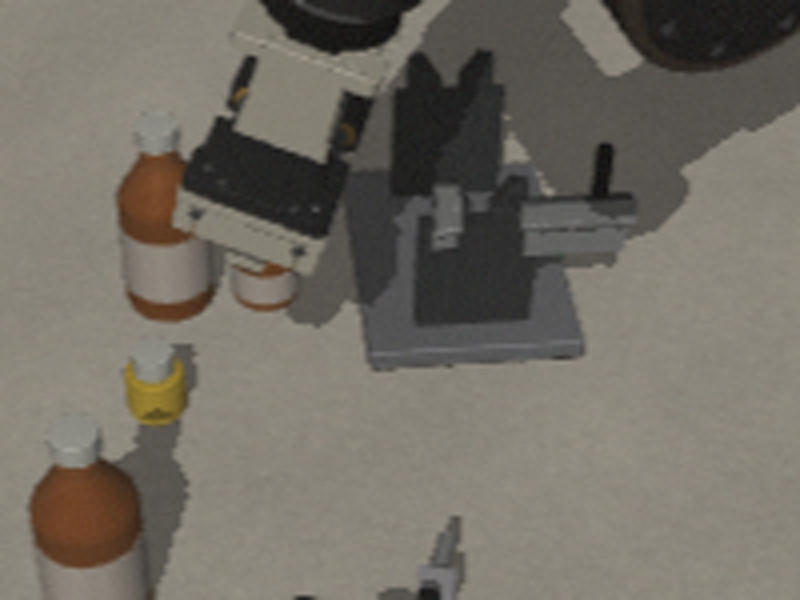

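Request:
jog_arm:
  motion:
    - [[-0.012,-0.014,-0.003,0,0,0,0.02],[-0.03,-0.038,-0.007,0,0,0,0.02],[-0.055,-0.073,-0.013,0,0,0,0.02],[-0.08,-0.11,-0.02,0,0,0,0.02],[-0.107,-0.15,-0.027,0,0,0,0.02],[-0.134,-0.19,-0.034,-0.2,-0.2,0,0.02],[-0.152,-0.217,-0.038,-0.2,-0.2,0,0.02],[-0.16,-0.2297,-0.04,-0.2,-0.2,0,0.02]]

```text
t: 34.8
eef_pos: [0.54, 0.2434, 0.1656]
ee_rot: [3.14, -0.261, -0.132]
force: [0.4, -0.2, 0.0]
width: 0.0279
```

Request:
jog_arm:
  motion:
    - [[0,0,0,0,0,0,0.02],[0,0,0,0,0,0,0.02]]

```text
t: 35.0
eef_pos: [0.5391, 0.243, 0.1643]
ee_rot: [3.138, -0.259, -0.13]
force: [-0.3, 0.2, -0.9]
width: 0.0275
```

Run:
```python
from h import *
s=arm.get_state(); print(s["eef_pos"],s["ee_rot"],s["width"])
g=comp(-.035,.031)
gmove((*g,.100),15);gmove((*g,.067),15)
f,s=grab("side","w1.png",(200,130,400,330),3)
```

```text
[0.53913991 0.24297199 0.16426365] [ 3.13773976 -0.25929826 -0.13026996] 0.027490304161550565
TCP [0.5418 0.2417 0.0701] shift [-0.0214  0.0006  0.0918] rot [0.15 0.14 0.27]
TCP [0.5418 0.2417 0.0371] shift [-0.0299  0.0005  0.1237] rot [0.15 0.14 0.27]
```

View pics/w1.png

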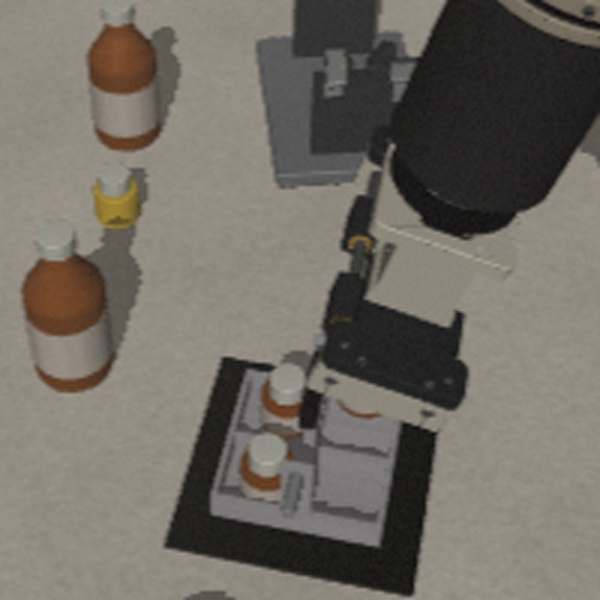

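Request:
jog_arm:
  motion:
    - [[-0.004,0.0005,0.017,0,0,0.3,0.02],[-0.009,0.0005,0.038,0,0,0.3,0.02],[-0.014,0.0005,0.06,0,0,0.3,0.02],[-0.019,0.0005,0.08,0,0,0.3,0.02],[-0.0214,0.0005,0.0918,0,0,0.3,0.02],[-0.0214,0.0005,0.0918,0,0,0.3,0.02]]

```text
t: 35.65
eef_pos: [0.5416, 0.2387, 0.0681]
ee_rot: [3.136, -0.257, -0.138]
force: [0.5, -0.4, -0.4]
width: 0.0275
```

Run:
```python
from h import *
f,s=grab("wrist","x2.png"); print(s["eef_pos"],s["force"],s["width"])
g=comp(-.035,.031)
gmove((*g,.066),15)
f,s=grab("side","x3.png",(230,200,390,340),4)
```

```text
[0.54162492 0.23867444 0.06809861] [ 0.53949705 -0.40640038 -0.42768   ] 0.027474009442340713
TCP [0.5418 0.2417 0.0361] shift [-0.0091 -0.0023  0.032 ] rot [ 0.29  0.2  -0.15]
```

View pics/x2.png

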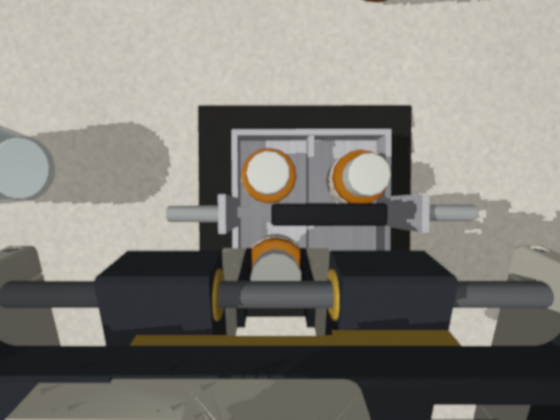

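View pics/x3.png

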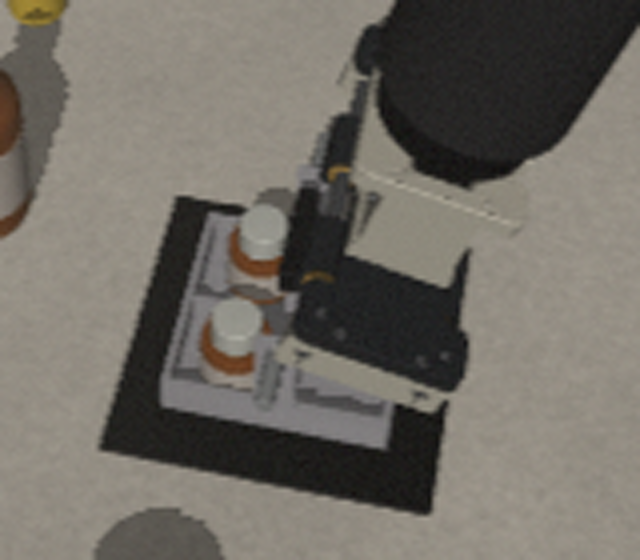

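Request:
jog_arm:
  motion:
    - [[-0.002,-0.001,0.008,0,0,0,0.02],[-0.005,-0.002,0.017,0.2,0.2,0,0.02],[-0.007,-0.0023,0.025,0.3,0.2,0,0.02],[-0.0085,-0.0023,0.03,0.3,0.2,0,0.02],[-0.009,-0.0023,0.032,0.3,0.2,0,0.02],[-0.009,-0.0023,0.032,0.3,0.2,0,0.02]]

```text
t: 36.35
eef_pos: [0.5426, 0.2425, 0.0371]
ee_rot: [-3.139, -0.263, -0.138]
force: [-0.1, -0.2, -0.9]
width: 0.0279
```

Request:
jog_arm:
  motion:
    - [[0,0,0,0,0,0,0.02]]

```text
t: 36.45
eef_pos: [0.5428, 0.2427, 0.0375]
ee_rot: [-3.139, -0.263, -0.138]
force: [0.3, 1.1, -1.1]
width: 0.0274
```

Request:
jog_arm:
  motion:
    - [[-0.0003,0,0.001,0,0,0,0.02],[-0.0006,0,0.0022,0,0,0,0.02],[-0.0006,0,0.0022,0,0,0,0.02]]

```text
t: 36.75
eef_pos: [0.5431, 0.2431, 0.0355]
ee_rot: [-3.138, -0.264, -0.138]
force: [0.5, 0.7, 0.6]
width: 0.0277
```

Request:
jog_arm:
  motion:
    - [[0,0,0,0,0,0,0.03],[0,0,0,0,0,0,0.035],[0,0,0,0,0,0,0.037],[0,0,0,0,0,0,0.037],[0.005,0,-0.02,0,0,0,0.037],[0.013,0,-0.05,0,0,0,0.037],[0.022,0,-0.085,0,0,0,0.04],[0.032,0,-0.12,0,0,0,0.04]]

```text
t: 37.55
eef_pos: [0.542, 0.2427, 0.1606]
ee_rot: [-3.139, -0.263, -0.137]
force: [0.9, 0.1, 0.6]
width: 0.0398
```

Run:
```python
from h import *
f,s=grab("side","y1.png",(200,130,400,330),3); print(s["eef_pos"],s["ee_rot"],s["width"])
f,s=grab("wrist","y2.png")
f,s=grab("top","y3.png")
move((.5644,.2073,.19),-1.706)
```

```text
[0.54196961 0.24270366 0.16063148] [-3.13851838 -0.2625444  -0.13743412] 0.039832043259987876
shift [ 0.0319  0.0336 -0.02  ] rot [-12.35 -11.64  89.27]
```

View pics/y1.png

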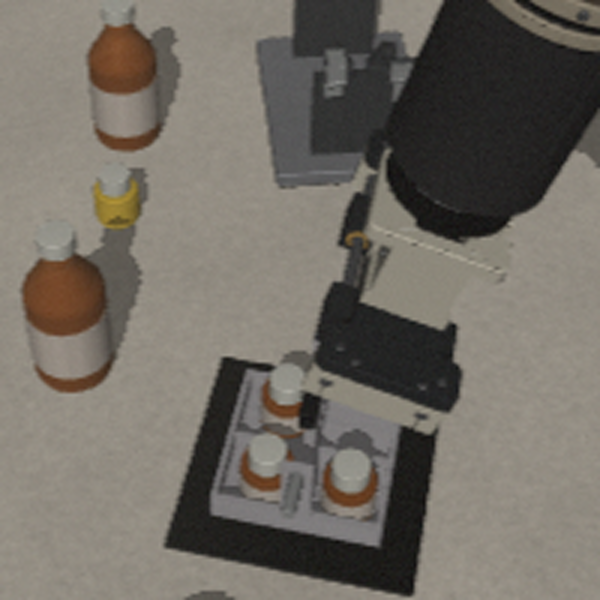

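View pics/y2.png

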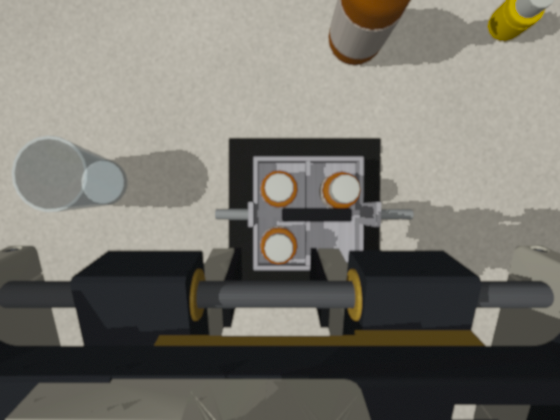

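View pics/y3.png

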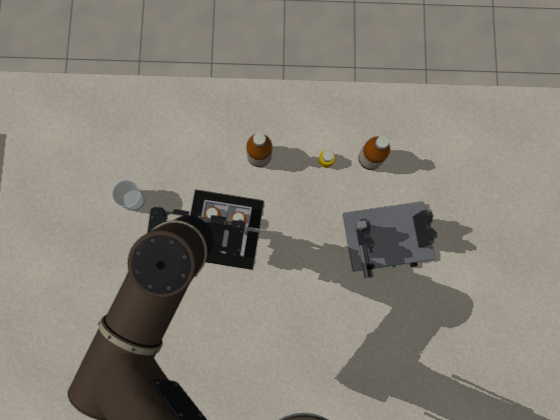

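All three bottles stand upright, one to a compartment, and no other amber bottle is left on the bench. Now regrip the handle.

Request:
jog_arm:
  motion:
    - [[0.003,0.003,-0.005,-1.1,-1.05,8,0.04],[0.006,0.006,-0.01,-2.2,-2.1,16,0.04],[0.009,0.01,-0.015,-3.3,-3.15,24,0.04],[0.012,0.014,-0.02,-4.4,-4.2,32,0.04],[0.016,0.018,-0.02,-5.5,-5.2,40,0.04],[0.02,0.022,-0.02,-6.65,-6.25,48,0.04],[0.025,0.027,-0.02,-7.75,-7.3,56,0.04],[0.032,0.0336,-0.02,-8.85,-8.35,64,0.04]]

```text
t: 38.5
eef_pos: [0.564, 0.2068, 0.1886]
ee_rot: [-3.098, -0.069, -1.272]
force: [-0.5, 0.4, -0.1]
width: 0.0398
```

Run:
```python
from h import *
move((.5644,.2073,.19),-1.706)
```

```text
shift [-0.0003 -0.0006 -0.0014] rot [-3.34 -3.33 24.95]
```

Request:
jog_arm:
  motion:
    - [[0,-0.0005,-0.001,-1.1,-1.1,8.3,0.045],[0,-0.0005,-0.001,-2.2,-2.2,16.6,0.045],[0,-0.0005,-0.001,-3.34,-3.33,24.95,0.045],[0,-0.0005,-0.001,-3.34,-3.33,24.95,0.045],[0,-0.0005,-0.001,-3.34,-3.33,24.95,0.045]]

```text
t: 39.0
eef_pos: [0.5642, 0.2064, 0.1886]
ee_rot: [3.141, -0.002, -1.703]
force: [0.6, -0.2, 0.1]
width: 0.0448
```

Run:
```python
from h import *
f,s=grab("wrist","z1.png"); print(s["eef_pos"],s["ee_rot"])
move((.5644,.2073,.0655),-1.706)
```

```text
[0.56423566 0.2064005  0.1885849 ] [ 3.14106243e+00 -1.55416611e-03 -1.70267031e+00]
shift [-0.0009 -0.0002  0.1233] rot [ 0.02 -0.08  0.21]
```

View pics/z1.png

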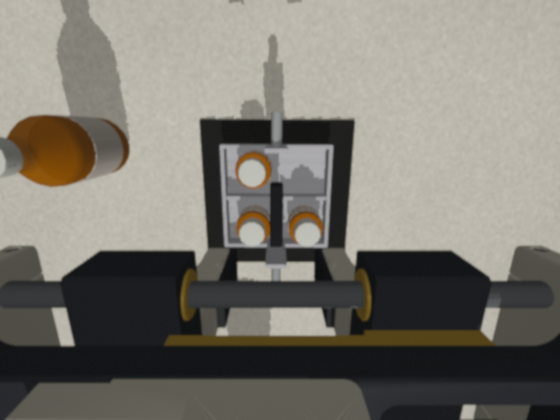

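Run:
```python
from h import *
s=arm.get_state()
a=bp("wrist",(276.5,183),.102,s);b=bp("wrist",(276.5,247),.102,s);print(a,b,(a+b)/2,np.linalg.norm(a-b))
```

```text
[0.56015721 0.17789802 0.102     ] [0.56807753 0.23834512 0.102     ] [0.56411737 0.20812157 0.102     ] 0.06096379034710635
```

Request:
jog_arm:
  motion:
    - [[-0.001,0,0.015,0,0,0.2,0.045],[-0.001,0,0.035,0,0,0.2,0.045],[-0.001,0,0.058,0,0,0.2,0.045],[-0.001,0,0.08,0,0,0.2,0.045],[-0.001,0,0.1,0,0,0.2,0.045],[-0.001,0,0.115,0,0,0.2,0.045],[-0.001,0,0.1233,0,0,0.2,0.045],[-0.001,0,0.1233,0,0,0.2,0.045]]

```text
t: 39.85
eef_pos: [0.5633, 0.2071, 0.0643]
ee_rot: [3.14, -0.003, -1.704]
force: [0.0, -0.1, 0.4]
width: 0.0453
```

Request:
jog_arm:
  motion:
    - [[0,0,0,0,0,0,0.03],[0,0,0,0,0,0,0.02],[0,0,0,0,0,0,0.01],[0,0,0,0,0,0,0.0],[0,0,0,0,0,0,0.0],[0,0,0,0,0,0,0.0],[0,0,0,0,0,0,0.0],[0,0,0,0,0,0,0.0]]
  newtons: 50

```text
t: 40.65
eef_pos: [0.5637, 0.2073, 0.0647]
ee_rot: [3.14, -0.003, -1.704]
force: [0.5, -0.3, 3.4]
width: 0.012
```

Request:
jog_arm:
  motion:
    - [[0,0,-0.002,0,0,0,0],[0,0,-0.005,0,0,0,0],[0,0,-0.01,0,0,0,0],[0,0,-0.017,0,0,0,0],[0,0,-0.025,0,0,0,0],[0,0,-0.033,0,0,0,0],[0,0,-0.04,0,0,0,0],[0,0,-0.044,0,0,0,0]]

```text
t: 41.45
eef_pos: [0.5641, 0.2076, 0.1099]
ee_rot: [3.142, -0.002, -1.704]
force: [0.2, 0.4, -6.4]
width: 0.0117
```

Run:
```python
from h import *
f,s=grab("side","aa1.png",(220,160,380,320),3.75); print(s["eef_pos"],s["ee_rot"],s["width"],s["force"],s["moment"])
```

```text
[0.56408316 0.20764831 0.10991833] [ 3.14150797e+00 -1.90103658e-03 -1.70355716e+00] 0.01167383326241642 [ 0.22701607  0.43906872 -6.42239717] [ 0.13361394 -0.05648456 -0.01738437]
```

View pics/aa1.png

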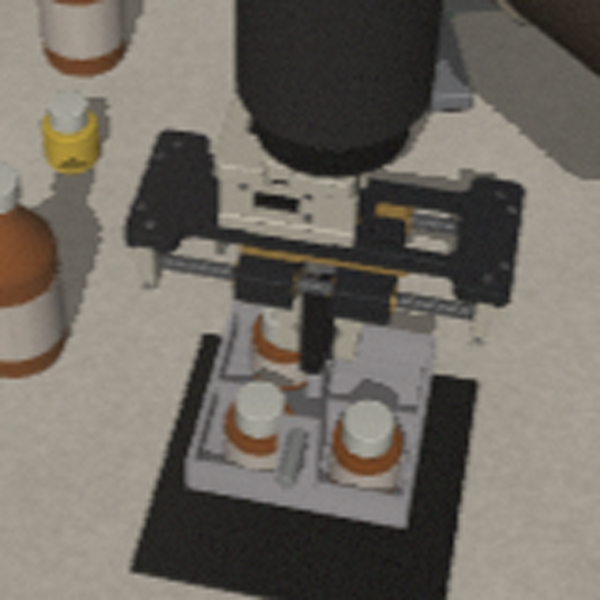

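Request:
jog_arm:
  motion:
    - [[0,0,-0.01,0,0,0,0],[0,0,-0.028,0,0,0,0],[0,0,-0.05,0,0,0,0],[0,0,-0.075,0,0,0,0],[0,0,-0.1,0,0,0,0],[0,0,-0.125,0,0,0,0],[0,0,-0.145,0,0,0,0],[0,0,-0.158,0,0,0,0]]

```text
t: 42.3
eef_pos: [0.5645, 0.2081, 0.2705]
ee_rot: [-3.14, -0.0, -1.703]
force: [-0.1, -0.1, -6.5]
width: 0.0118
```

Run:
```python
from h import *
s=arm.get_state(); print(s["eef_pos"],s["ee_rot"])
move((.5553,-.2108,.27),-1.394)
```

```text
[0.56454069 0.20809385 0.2704907 ] [-3.13966547e+00 -3.14871785e-04 -1.70345267e+00]
shift [ 0.4164 -0.0462  0.0007] rot [ -0.11  -0.03 -17.73]
```

Request:
jog_arm:
  motion:
    - [[0.006,-0.0007,0,0,0,0,0],[0.016,-0.002,0,0,0,-0.5,0],[0.032,-0.0035,0,0,0,-1.2,0],[0.052,-0.006,0,0,0,-2.2,0],[0.075,-0.0085,0,0,0,-3.2,0],[0.098,-0.011,0,0,0,-4.2,0],[0.121,-0.0135,0,0,0,-5.2,0],[0.144,-0.016,0,0,0,-6.2,0]]

```text
t: 43.1
eef_pos: [0.5602, 0.0614, 0.2689]
ee_rot: [3.141, -0.001, -1.595]
force: [0.7, 0.6, -5.8]
width: 0.0117
```

Run:
```python
from h import *
s=arm.get_state(); print(s["eef_pos"],s["ee_rot"])
move((.5553,-.2108,.27),-1.394)
```

```text
[0.56019948 0.06135613 0.26893824] [ 3.14082409e+00 -1.41283278e-03 -1.59451851e+00]
shift [ 0.2722 -0.0016 -0.0007] rot [  0.05  -0.08 -11.49]
```

Request:
jog_arm:
  motion:
    - [[0.024,0,0,0,0,-1,0],[0.05,0,0,0,0,-2.2,0],[0.076,-0.0005,0,0,0,-3.4,0],[0.102,-0.0005,0,0,0,-4.6,0],[0.128,-0.0008,0,0,0,-5.8,0],[0.154,-0.001,0,0,0,-7,0],[0.18,-0.001,0,0,0,-8.2,0],[0.202,-0.001,0,0,0,-9.2,0]]

```text
t: 43.9
eef_pos: [0.555, -0.1425, 0.2676]
ee_rot: [3.138, -0.001, -1.434]
force: [-0.0, -0.2, -5.7]
width: 0.0114
```

Run:
```python
from h import *
s=arm.get_state(); print(s["eef_pos"],s["ee_rot"])
move((.5553,-.2108,.27),-1.394)
```

```text
[ 0.55495747 -0.14254347  0.26760255] [ 3.13779669e+00 -9.21606046e-04 -1.43353367e+00]
shift [ 0.0677  0.009  -0.0023] rot [ 0.22 -0.05 -2.27]
```

Request:
jog_arm:
  motion:
    - [[0.02,0.003,-0.001,0.1,0,-0.8,0],[0.038,0.005,-0.002,0.2,0,-1.5,0],[0.053,0.007,-0.002,0.2,0,-2,0],[0.063,0.0085,-0.002,0.2,0,-2.3,0],[0.067,0.009,-0.002,0.2,0,-2.3,0],[0.0677,0.009,-0.002,0.2,0,-2.3,0],[0.0677,0.009,-0.002,0.2,0,-2.3,0]]

```text
t: 44.6
eef_pos: [0.5551, -0.2105, 0.2694]
ee_rot: [3.141, -0.0, -1.393]
force: [0.9, 0.2, -6.0]
width: 0.0117
```

Run:
```python
from h import *
f,s=grab("wrist","ab1.png"); print(s["eef_pos"],s["ee_rot"],s["qd"].round(3))
f,s2=grab("side","ab2.png",(240,60,400,180),5)
move((.5553,-.2108,.16),-1.394)
```

```text
[ 0.55513632 -0.21052605  0.26938506] [ 3.14087977e+00 -4.85848767e-04 -1.39344318e+00] [ 0.01  -0.002  0.003  0.001  0.    -0.001]
shift [5.000e-04 1.000e-04 1.097e-01] rot [ 0.02 -0.04  0.07]
```

View pics/ab1.png

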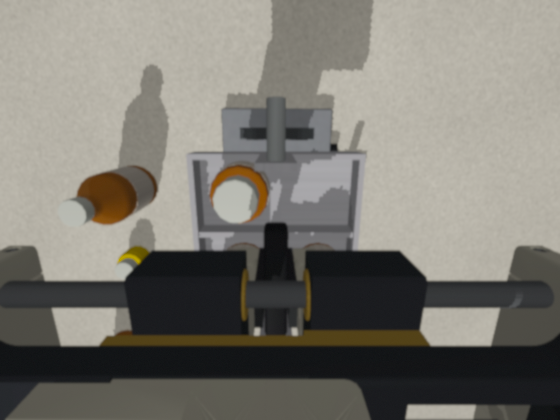

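View pics/ab2.png

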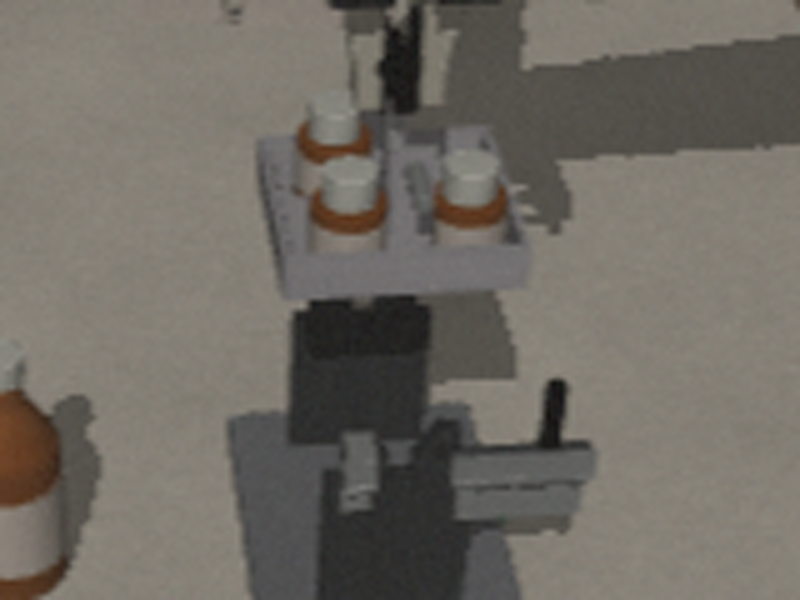

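The bucket is level above the yoke, with the −y trunnion at column 277 in line with the slot. Lowering to just above the slot mouths.

Request:
jog_arm:
  motion:
    - [[0.0005,0,0.01,0,0,0,0],[0.0005,0,0.026,0,0,0,0],[0.0005,0,0.045,0,0,0,0],[0.0005,0,0.064,0,0,0,0],[0.0005,0,0.083,0,0,0,0],[0.0005,0,0.098,0,0,0,0],[0.0005,0,0.107,0,0,0,0],[0.0005,0,0.1097,0,0,0,0]]

```text
t: 45.5
eef_pos: [0.5548, -0.2104, 0.1585]
ee_rot: [3.139, 0.0, -1.392]
force: [-0.2, -0.3, -5.8]
width: 0.0114
```

Request:
jog_arm:
  motion:
    - [[0,0,0,0,0,0,0],[0,0,0,0,0,0,0]]

```text
t: 45.7
eef_pos: [0.5551, -0.2104, 0.1591]
ee_rot: [3.14, -0.0, -1.392]
force: [0.2, 1.5, -5.4]
width: 0.0118
```

Run:
```python
from h import *
f,s=grab("wrist","ac1.png"); print(s["eef_pos"],s["ee_rot"],s["force"])
f,s2=grab("side","ac2.png",(240,60,400,180),5)
move((.5553,-.2108,.1075),-1.394)
```

```text
[ 0.55513054 -0.21038909  0.15908417] [ 3.14008831e+00 -2.87974428e-04 -1.39226008e+00] [ 0.23618972  1.45150428 -5.41539134]
shift [ 0.0003 -0.0001  0.0518] rot [ 0.06 -0.03  0.09]
```

View pics/ac1.png

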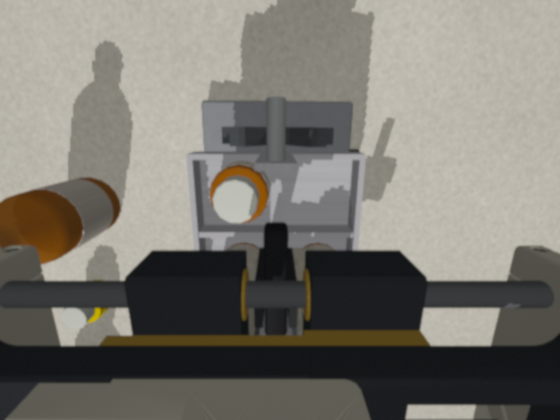

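View pics/ac2.png

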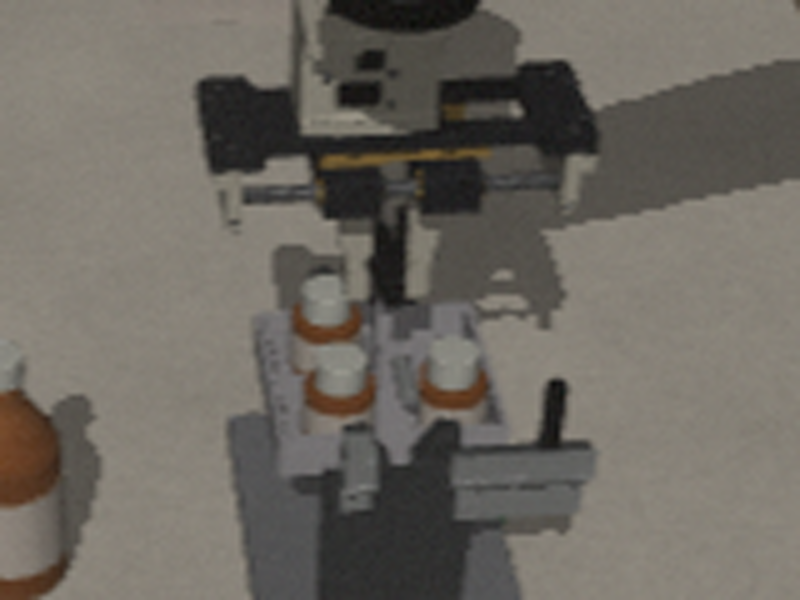

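Request:
jog_arm:
  motion:
    - [[0.0003,0,0.004,0,0,0,0],[0.0003,0,0.01,0,0,0,0],[0.0003,0,0.016,0,0,0,0],[0.0003,0,0.022,0,0,0,0],[0.0003,0,0.028,0,0,0,0],[0.0003,0,0.033,0,0,0,0],[0.0003,0,0.035,0,0,0,0],[0.0003,0,0.035,0,0,0,0]]

```text
t: 46.6
eef_pos: [0.5551, -0.2108, 0.1239]
ee_rot: [3.14, -0.0, -1.392]
force: [0.6, 0.0, -6.0]
width: 0.0116
```

Request:
jog_arm:
  motion:
    - [[0,0,0.003,0,0,0,0],[0,0,0.006,0,0,0,0],[0,0,0.009,0,0,0,0],[0,0,0.012,0,0,0,0],[0,0,0.014,0,0,0,0],[0,0,0.0145,0,0,0,0],[0,0,0.0145,0,0,0,0]]

```text
t: 47.3
eef_pos: [0.555, -0.2108, 0.1093]
ee_rot: [3.14, -0.0, -1.392]
force: [-0.7, 0.5, -6.3]
width: 0.0112
```

Request:
jog_arm:
  motion:
    - [[0,0,0.001,0,0,0,0],[0,0,0.002,0,0,0,0],[0,0,0.0025,0,0,0,0],[0,0,0.0025,0,0,0,0]]

```text
t: 47.7
eef_pos: [0.555, -0.2108, 0.1067]
ee_rot: [3.14, -0.0, -1.392]
force: [-0.8, -0.6, -5.5]
width: 0.0119
```

Request:
jog_arm:
  motion:
    - [[0,0,0.0007,0,0,0,0],[0,0,0.0013,0,0,0,0],[0,0,0.0013,0,0,0,0]]

```text
t: 48.0
eef_pos: [0.5551, -0.2108, 0.1057]
ee_rot: [3.14, -0.0, -1.392]
force: [-0.2, 0.6, -3.8]
width: 0.0118
```

Request:
jog_arm:
  motion:
    - [[0,0,0.0005,0,0,0,0],[0,0,0.0008,0,0,0,0],[0,0,0.0008,0,0,0,0]]

```text
t: 48.3
eef_pos: [0.5552, -0.2108, 0.1056]
ee_rot: [3.14, -0.001, -1.392]
force: [-3.8, 2.9, 3.4]
width: 0.0118
```

Run:
```python
from h import *
f,s=grab("wrist","ad1.png"); print(s["eef_pos"],s["ee_rot"],s["force"],s["moment"])
f,s2=grab("side","ad2.png",(240,60,400,180),5)
```

```text
[ 0.55517782 -0.21082492  0.1055698 ] [ 3.14033374e+00 -6.58099099e-04 -1.39202542e+00] [-3.81359409  2.89441919  3.40293541] [0.85001764 1.24091312 0.04407206]
```

View pics/ad1.png

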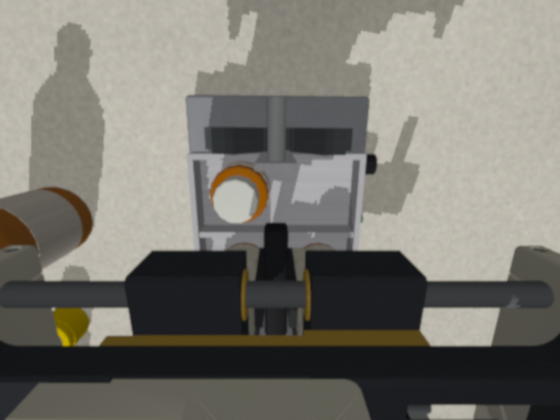

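View pics/ad2.png

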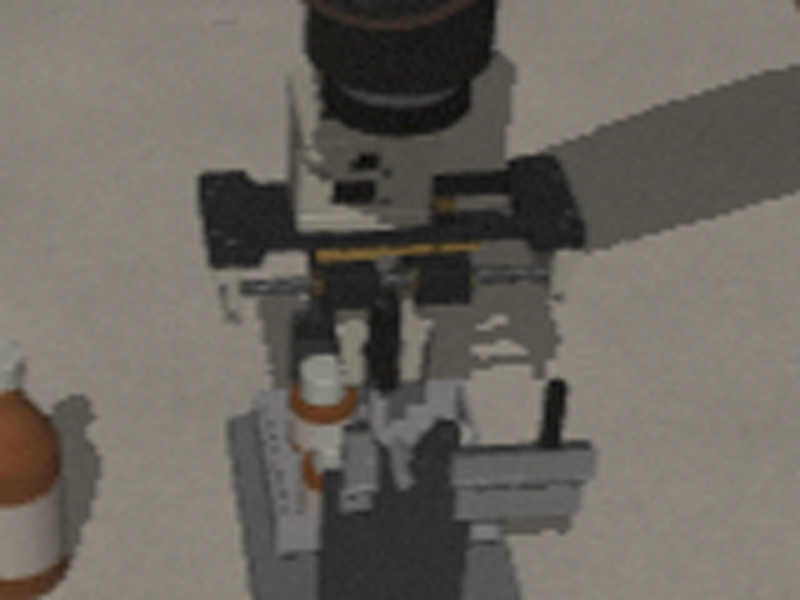

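Contact (force −6 → +3.4 N) came at the original hang height, so both trunnions are seated. Releasing gradually so that it doesn't swing.

Request:
jog_arm:
  motion:
    - [[0,0,0,0,0,0,0.012],[0,0,0,0,0,0,0.013],[0,0,0,0,0,0,0.014],[0,0,0,0,0,0,0.0145],[0,0,0,0,0,0,0.015],[0,0,0,0,0,0,0.0155],[0,0,0,0,0,0,0.016],[0,0,0,0,0,0,0.017]]

```text
t: 49.2
eef_pos: [0.5552, -0.2108, 0.1055]
ee_rot: [3.14, -0.001, -1.392]
force: [-0.7, 1.1, 0.2]
width: 0.0164
```

Request:
jog_arm:
  motion:
    - [[0,0,0,0,0,0,0.018],[0,0,0,0,0,0,0.019],[0,0,0,0,0,0,0.02],[0,0,0,0,0,0,0.022],[0,0,0,0,0,0,0.025],[0,0,0,0,0,0,0.03],[0,0,0,0,0,0,0.036],[0,0,0,0,0,0,0.045]]

```text
t: 50.0
eef_pos: [0.5552, -0.2108, 0.1055]
ee_rot: [3.14, -0.001, -1.392]
force: [0.5, 1.2, -0.7]
width: 0.0393
```

Request:
jog_arm:
  motion:
    - [[0,0,0,0,0,0,0.045],[0,0,-0.01,0,0,0,0.045],[0,0,-0.03,0,0,0,0.045],[0,0,-0.06,0,0,0,0.045],[0,0,-0.09,0,0,0,0.045],[0,0,-0.12,0,0,0,0.045]]

```text
t: 50.6
eef_pos: [0.5553, -0.2108, 0.2277]
ee_rot: [3.141, -0.001, -1.392]
force: [0.5, -0.5, 0.3]
width: 0.0452
```

Run:
```python
from h import *
f,s=grab("wrist","ae1.png"); print(s["eef_pos"],s["ee_rot"],s["force"],s["width"])
f,s2=grab("side","ae2.png",(240,90,400,210),5)
```

```text
[ 0.55527524 -0.21078745  0.22765764] [ 3.14100651e+00 -1.01156830e-03 -1.39189176e+00] [ 0.54425971 -0.4784688   0.31503584] 0.045199743472020756
```

View pics/ae1.png

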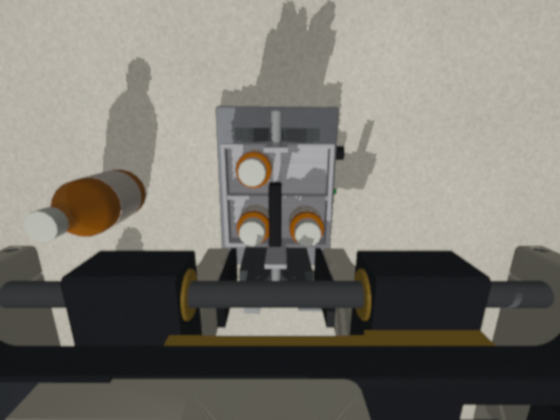

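View pics/ae2.png

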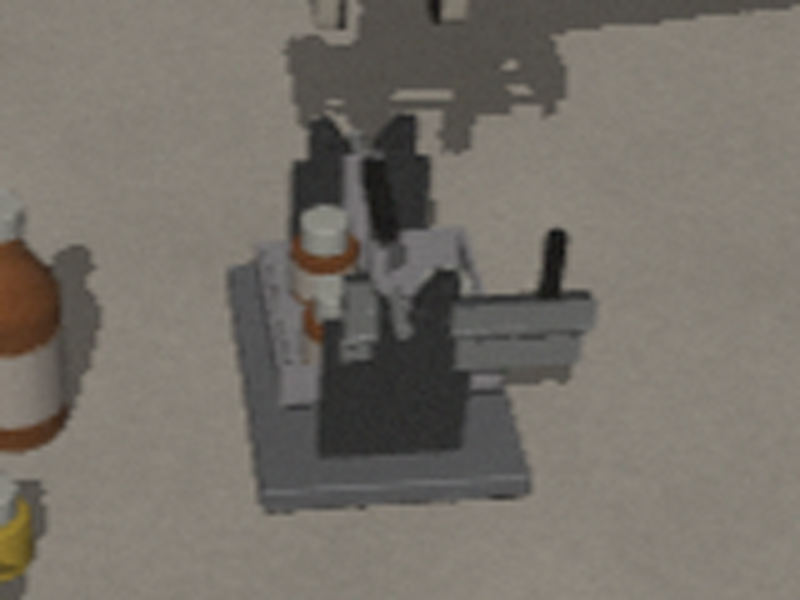

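The bucket hangs level with three bottles, the trunnions in the slots. Back to the knob.

Run:
```python
from h import *
move((.4655,-.1338,.23),-1.396); move((.4655,-.1338,.1394),-1.396)
```

```text
shift [-0.0929  0.0769  0.0004] rot [-0.38 -0.23  0.26]
shift [-0.0932  0.0775  0.091 ] rot [-0.38 -0.23  0.26]
```

Request:
jog_arm:
  motion:
    - [[-0.02,0.016,0,0,0,0.3,0.04],[-0.05,0.042,0,0,0,0.3,0.038],[-0.08,0.066,0,-0.3,-0.2,0.3,0.036],[-0.093,0.077,0,-0.4,-0.2,0.3,0.036],[-0.093,0.077,0.01,-0.4,-0.2,0.3,0.036],[-0.093,0.077,0.03,-0.4,-0.2,0.3,0.036],[-0.093,0.077,0.04,-0.4,-0.2,0.3,0.036],[-0.093,0.077,0.04,-0.4,-0.2,0.3,0.036]]

```text
t: 51.5
eef_pos: [0.465, -0.134, 0.1888]
ee_rot: [3.138, -0.0, -1.397]
force: [0.3, -0.7, 0.9]
width: 0.0362
```

Run:
```python
from h import *
f,s=grab("wrist","af1.png",(200,160,360,300),5); print(s["eef_pos"],s["ee_rot"],s["width"])
move((.4655,-.1338,.1394),-1.396)
```

```text
[ 0.46497311 -0.13404441  0.18878334] [ 3.13784994e+00 -1.67775690e-04 -1.39693324e+00] 0.03618887943046855
shift [-0.0004 -0.0001  0.0504] rot [ 0.14 -0.04 -0.05]
```

View pics/af1.png

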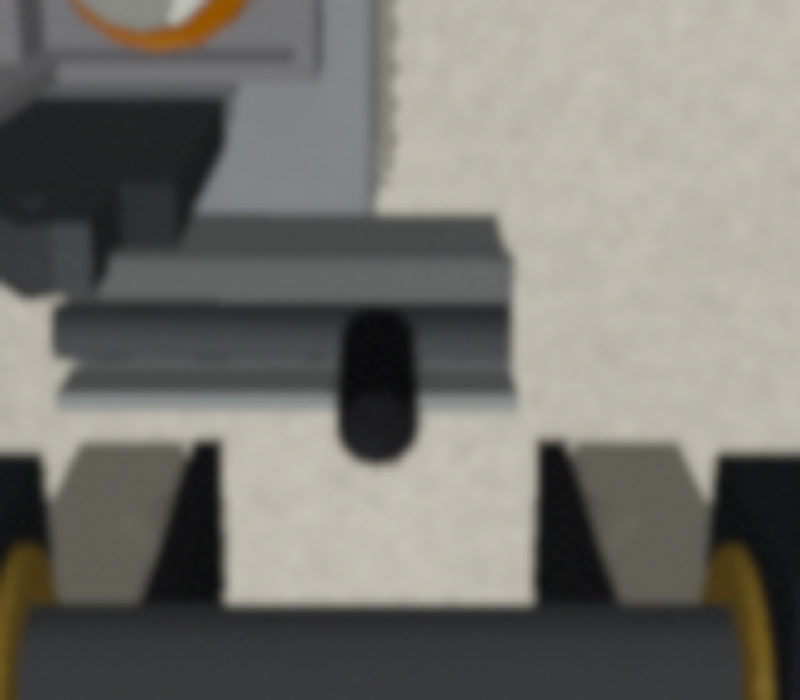

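The knob is centred between the fingers. Down and pinch.

Request:
jog_arm:
  motion:
    - [[0,0,0.015,0,0,0,0.036],[0,0,0.03,0,0,0,0.036],[0,0,0.044,0,0,0,0.036],[0,0,0.0504,0,0,0,0.036],[0,0,0.0504,0,0,0,0.02],[0,0,0.0504,0,0,0,0.01],[0,0,0.0504,0,0,0,0.0],[0,0,0.0504,0,0,0,0.0]]
  newtons: 15

```text
t: 52.35
eef_pos: [0.4659, -0.1343, 0.1401]
ee_rot: [3.14, -0.001, -1.397]
force: [-0.2, 0.1, 1.8]
width: 0.0112
```

Request:
jog_arm:
  motion:
    - [[0,0,0,0,0,0,0],[0,-0.006,0,0,0,0,0],[0,-0.012,0,0,0,0,0],[0,-0.018,0,0,0,0,0],[0,-0.024,0,0,0,0,0],[0,-0.03,0,0,0,0,0],[0,-0.036,0,0,0,0,0],[0,-0.039,0,0,0,0,0]]

```text
t: 53.15
eef_pos: [0.5052, -0.1275, 0.1402]
ee_rot: [3.14, -0.001, -1.397]
force: [-1.1, -1.6, 2.1]
width: 0.0116
```

Request:
jog_arm:
  motion:
    - [[0,-0.002,0,0,0,0,0],[0,-0.004,0,0,0,0,0],[0,-0.006,0,0,0,0,0],[0,-0.008,0,0,0,0,0],[0,-0.009,0,0,0,0,0],[0,-0.009,0,0,0,0,0]]

```text
t: 53.75
eef_pos: [0.5097, -0.1267, 0.14]
ee_rot: [3.133, -0.001, -1.397]
force: [-15.0, -1.8, 13.5]
width: 0.0116
```

Stopped hard after 44.5 mm with 15 N, so it's home. Letting go and rising.

Request:
jog_arm:
  motion:
    - [[0,0,0,0,0,0,0.02],[0,0,0,0,0,0,0.03],[0,0,0,0,0,0,0.034],[0,0,0,0,0,0,0.034],[0,0,-0.02,0,0,0,0.034],[0,0,-0.05,0,0,0,0.034],[0,0,-0.09,0,0,0,0.04],[0,0,-0.13,0,0,0,0.04]]

```text
t: 54.55
eef_pos: [0.5108, -0.1263, 0.2712]
ee_rot: [3.132, -0.001, -1.397]
force: [1.3, 0.6, -0.0]
width: 0.0392
```

Run:
```python
from h import *
f,s=grab("wrist","ag1.png"); print(s["eef_pos"],s["ee_rot"],s["force"],s["width"])
cv2.imwrite("pics/ag3.png",cv2.resize(f[10:230,160:350],None,fx=2.7,fy=2.7,interpolation=cv2.INTER_CUBIC))
f,s2=grab("side","ag2.png",(240,90,400,210),5)
for x in(0,.045): 
  c,si=np.cos(np.radians(9.9)),np.sin(np.radians(9.9)); kx,ky=-.075+x,.0885
  print(x, proj("wrist",[.5538+c*kx-si*ky,-.209+si*kx+c*ky,.172],s))
```

```text
[ 0.5107879  -0.12627471  0.2711619 ] [ 3.13226745e+00 -6.41052164e-04 -1.39695066e+00] [ 1.33183205  0.62114811 -0.01895532] 0.03919618921855481
0 [[324.51529745 210.50988956]]
0.045 [[277.32625413 210.57189581]]
```

View pics/ag3.png

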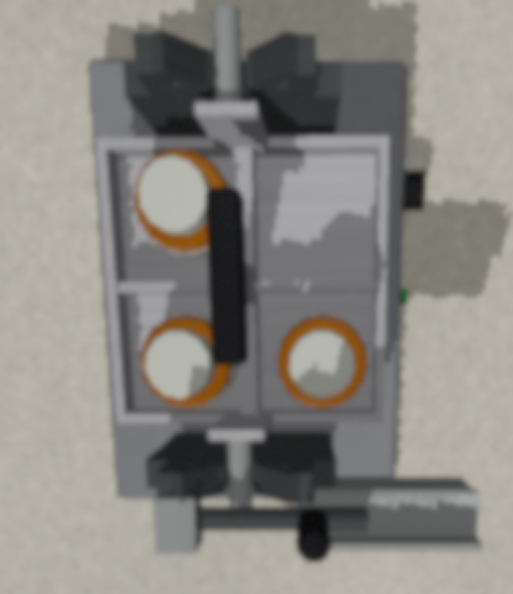

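View pics/ag2.png

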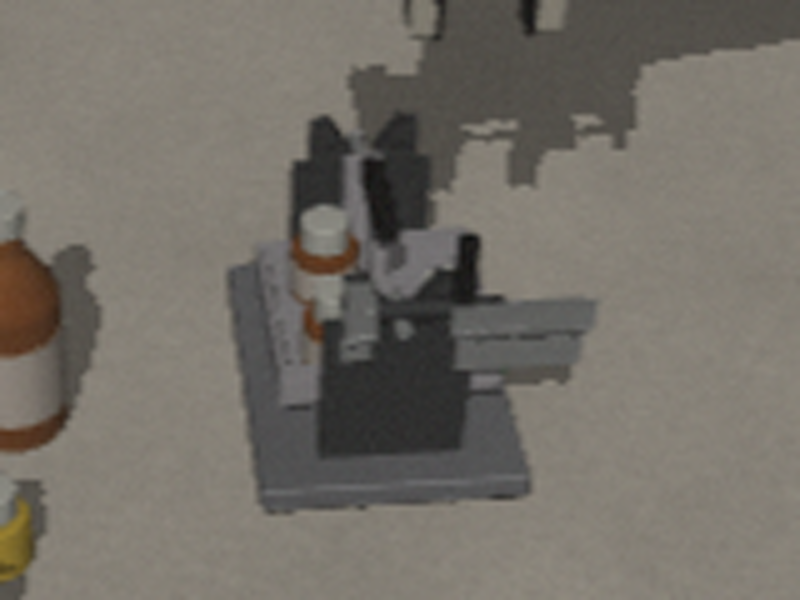

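The knob is at wrist pixel ≈(276,212), against (277,211) predicted for fully home. The bolt's nose is in the keeper over the trunnion. One last overall look, then hand in.

Run:
```python
from h import *
f,s=grab("side","ah.png"); print(s["t"],s["force"])
```

```text
54.65 [ 0.57050278 -0.13653325 -0.76781771]
```

View pics/ah.png

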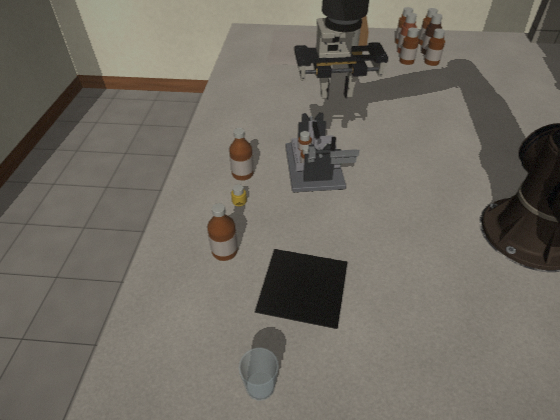

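The bench is in order: stock bottles at (241,158) and (222,235), beaker at (259,375) and yellow decoy at (238,198) are all where they were. No amber sample bottle is left out.

```bash
python3 -c "
from station import arm
print(arm.job_done())"
```

```text
the job is handed in; nothing more can be done
None
```

The job is done and handed in at about 55 s of the 210 s. I drew the bolt back and set the bucket level in the middle of the mat. The three sample bottles that were there went in upright, one to a compartment. I then hung the bucket back, let go of it slowly, and pushed the bolt home.

**Last checks:**
- **Bucket:** it met the slots at the same height it first hung at, and it hangs level with the trunnions in the slots.
- **Bolt:** it hit its stop after about 44.5 mm. The knob appears at (276,212) in the wrist picture, against (277,211) predicted for fully home.
- **Left alone:** the stock bottles, beaker and yellow bottle stand where they were, and the robot was touching nothing.

**What disagreed:**
- **Fingertips:** they turned out to sit about 12 mm behind the reported TCP, not 22 mm ahead of it. My first pinch of the knob therefore closed on air just above it, and I corrected for this from then on.
- **First bottle:** my first grip caught its body instead of its cap, so I opened, rose about 9 mm and took it again. It stayed upright.

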